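# Walk a drawer chest home by its corner posts, then touch-open it

## Robot

A 6-joint arm with a two-finger parallel gripper is mounted at the origin on a cart in front of the work surface, level with it; the furniture and walls round the work are solid. World frame = base frame: x ahead of the robot, y to its left, z up, the work surface at z = 0. Lengths are in m, angles in rad, forces in N, time in s.
With the tool pointing down it reaches from about 0.375 to 0.9 m from the base axis. Payload 3.1 kg.
Tool frame: the origin (TCP) lies at the very end of the fingers, on their centre line; the grasp point (between the pads) lies 19 mm behind it; x points along the fingers, z is the direction in which the jaws open and shut, and the axes are right-handed (so a half turn about x gives the same grasp; the last joint's range is limited). The gripper opens to 85 mm and grips with 20 to 120 N. Pads are 22 mm wide; open, the fingers measure 114 mm over their backs; the gripper's body (76 mm by 85 mm) begins 54 mm behind the grasp point. The pads swing forward as they close: fully open they stand 13 mm farther back than shut.
Start: joints at [0.984, 0.527, 1.433, -0, 1.181, -0.178], TCP at [0.248, 0.573, 0.231] pointing down, gripper open.
Joint ranges: [-3.08, 3.08], [-0.75, 2.2], [0.22, 2.44], [-1.43, 4.57], [0, 2.65], [-2.85, 2.85]. Speed limits (rad/s): [2.79, 2.79, 3.14, 3.14, 3.14, 3.14].

## Interface

Orientations are given as a unit quaternion [x, y, z, w].
In Python, from station import manip, viewer, job gives the robot as it stands.
- The arm moves only by the tool move_arm, never from a script. Its argument "deltas" is one flat list of numbers, 7 for each row, row after row: the finger opening in mm, from 0 to 85.4, then the shift along the tool's x, y, z in mm, then the turn, a rotation vector about the tool's x, y, z in degrees. In form: [jaw, tx, ty, tz, rx, ry, rz, jaw, tx, ty, tz, rx, ry, rz, ...]. A call has 1 to 10 rows; each row shifts and turns the commanded pose from where the row before left it, along the tool's axes as they then stand; what a row does not reach is not made up. A row lasts 1/10 s, in which the tool goes at most 50 mm and 8.59 degrees, less where a joint would pass 70% of its speed; a pose out of reach is approached as far as the arm can. A call is refused whole if a number of a shift passes 50 or a number of a turn 8.59, either way. A call with a gripper value outside its range is refused whole. The fingers move at their own pace and stop on an object; "force" is the grip in N (left out, the last holds). Time passes only in rows, so rows that do not move let the fingers close. It gives the time, the measured TCP pose, the force and the opening at its end, in the units of the state.
- manip.sense(): the state, without advancing time (a new reading comes with each control period).
- viewer.snapshot(name): name is "scene" or "top"; returns a dict with "image" (384x512x3 uint8, red, green, blue), "depth" (384x512 float32, m along the optical axis (not along the pixel's ray), 0 where there is no reading), "fovy" (degrees; the focal length in pixels is half the picture's height over the tangent of half this angle, whatever the lens; pixels are square), "cx", "cy" (the principal point, pixels), "k1" (the pictures are not rectified: a ray, as slopes to the right and down, at radius r is drawn at 1 + k1 r^2 times it, then the intrinsics apply), "R" (3x3) and "t" (3): a world point X has camera coordinates R X + t. Camera axes: x right, y down, z forward; pixel columns grow to the right and rows downward; lengths in m; the calibration is good to about 2 mm. A picture is of the moment at which its call begins.
- job.sign_off(): hands the job in, once; it reports no verdict.
The state is a dict: "t": time; "q": joint angles; "qd": joint speeds; "tau": joint torques, N m; "tcp_pos": TCP position; "tool_rot": TCP orientation; "force": force on the tool from outside, world axes, zero at the start; "ft_torque": the same for the moment, N m; "finger_gap": opening from 0.0 (shut) to 1.0 (fully open).
Only numpy, scipy, OpenCV 4.12 (cv2) and the standard library are available. Lean on these libraries where they do the work, as an engineer would, in place of code of your own. Each camera call takes 0.05 s, during which the arm holds its last target.

## Task

Walk the heavy drawer chest into its bay between the cleats until it stands squarely against the back cleat, nudging its two front posts in turn and not pressing on the drawer, which is to stay latched on the way. Then press the drawer in so that it springs out, and draw it nearly all the way out by its front panel, so that the nut blanks inside can be reached, with the chest still home. Leave the other things on the bench where they are.

Things in the scene. Friction and masses are not known exactly. Their poses are not given: they have to be found in the camera images.
- chest: Dark wooden chest with light inlay lines on its top, 130 (x) x 190 (y) x 60 mm high, about 1.5 kg, too wide to grasp, on 4 mm rubber feet. Origin at the centre of its underside, z up, x from front to back (the front looks to -x, to the robot). A dark post, 34 mm wide, at each end of its front, the drawer between. Sliding it takes about 7 to 13 N; pushing one post swings it round its other end.
- left_post (a point): Middle of the face of the chest's left front post (+y end), 34 mm above the bench; moves with the chest.
- right_post (a point): Middle of the face of the chest's right front post (-y end), 34 mm above the bench; moves with the chest.
- bay: Light wooden cleats screwed to the bench, open to the front (-x). Origin on the bench where the chest's origin is when it is home; x points into the bay. Back cleat: 28 mm high, face at x = +65 mm. Side cleats: 18 mm high, inner faces at y = +/-98.5 mm (3.5 mm clear of the chest each side) from x = +22 mm to the back, flaring to 113 mm in front of that, at x = -20 mm; waxed.
- drawer_front (a point): Centre of the outer face of the drawer's front panel, 30 mm above the bench; moves with the drawer. The panel is light wood without a handle, 118 mm wide, 14 mm thick, from 15 to 46 mm high; shut, its face stands 12 mm proud of the posts' faces.
- drawer_edge (a point): Middle of the upper edge of the drawer's front panel, half-way through its 14 mm thickness, 46 mm above the bench. Behind the panel the drawer is open above: sides to 38 mm high, floor at 22 mm, two bone nut blanks on its rear half, up to 31 mm high.
- drawer (a joint): Drawer travel in m along the chest's -x: 0 latched shut, -0.007 pressed in to its hard end stop, +0.085 fully out. Touch latch: pressed in by 6 mm or more (6 to 7 N) and let go, it springs out to about 0.041, which leaves about 39 mm between panel and chest. From there it slides at 1 to 2 N and stays where it is left.
- mug: White spotted mug, 78x114x93 mm, a bystander; origin at the centre of its underside.
- parts_tin: Blue hinged tin, 69x94x26 mm, a bystander; origin at the centre of its underside.
- cork_block: Cork sanding block, 108x121x32 mm over its corners, a bystander; origin at the centre of its underside.
- thumb_plane: Small brass and wood plane, 66x96x34 mm over its corners, a bystander; origin at the centre of its underside.

How it is judged:
By the outcome, as a careful person would: the job done as asked, in the order asked, and still so for the second after the job is handed in, with the robot touching nothing.
It also fails if it takes over 72 s, if anything falls off the work surface, if the arm or the gripper's body presses on something with over 40 N, if the wrist force passes 120 N, or if a joint passes its speed limit or range.

## Working session

There is one attempt and no reset: what is moved stays moved. The work goes in short steps, Python scripts to look and compute and a tool call to move; the robot and the scene stay as the last step left them, time stands still between calls to the robot, and variables do not carry over. Pictures are saved under pics/ and viewed, and the job is handed in when it is done.

Besides the shell and the picture viewer there is one more tool, called after "Call:" as name(argument=value, ...), one argument or row to a line, values as JSON. move_arm: Moves the arm, as the interface text tells. Its arguments: {"type":"object","properties":{"deltas":{"type":"array"},"force":{"type":"number"}},"required":["deltas"]}

```bash
mkdir -p pics; ls
cat > h.py <<'E'
import numpy as np, cv2
from station import manip, viewer, job
def snap(n):
    return viewer.snapshot(n)
def K(s):
    f=192/np.tan(np.radians(s['fovy'])/2); return np.array([[f,0,s['cx']],[0,f,s['cy']],[0,0,1]])
def D(s): return np.array([s['k1'],0,0,0,0],float)
def ray(s,uv):
    n=cv2.undistortPoints(np.array(uv,float).reshape(-1,1,2),K(s),D(s)).reshape(-1,2)
    d=np.c_[n,np.ones(len(n))]@np.array(s['R']); o=-np.array(s['R']).T@np.array(s['t'])
    return o,d
def onz(s,uv,z):
    o,d=ray(s,uv); return o+d*((z-o[2])/d[:,2])[:,None]
def proj(s,X):
    return cv2.projectPoints(np.array(X,float).reshape(-1,1,3),cv2.Rodrigues(np.array(s['R']))[0],np.array(s['t'],float),K(s),D(s))[0].reshape(-1,2)
def cloud(s):
    v,u=np.mgrid[0:384,0:512]; o,d=ray(s,np.c_[u.ravel(),v.ravel()])
    return (o+d*s['depth'].ravel()[:,None]).reshape(384,512,3)
def save(s,name,scale=1.5):
    cv2.imwrite('pics/'+name,cv2.resize(s['image'][:,:,::-1],None,fx=scale,fy=scale))
E
python3 - <<'E'
from h import *
for n in('scene','top'):
    s=snap(n); save(s,n+'0.png'); print(n,s['fovy'],s['cx'],s['cy'],s['k1'],-np.array(s['R']).T@s['t'])
    print(s['R'])
print(manip.sense())
E
```

```text
pics
scene 50.359002864812375 253.8881726121233 193.59460611329726 0.051031931294008695 [-0.21009474 -0.55446634  0.71974855]
[[ 0.62952312 -0.77666391 -0.02222211]
 [-0.44939216 -0.34062444 -0.82584604]
 [ 0.63383542  0.52987561 -0.56345763]]
top 47.17920804919286 249.26889840012046 184.35505328870886 -0.020633884368831058 [0.44169712 0.10106333 1.07452325]
[[ 0.02469796 -0.99960734  0.01323543]
 [-0.99400593 -0.02596569 -0.10619795]
 [ 0.10649991 -0.01053323 -0.99425692]]
{'t': 0.1, 'q': array([ 9.83452526e-01,  5.28399698e-01,  1.43378994e+00,  6.51507416e-06,
        1.18138960e+00, -1.78516303e-01]), 'qd': array([-0.00051047, -0.0011151 , -0.00315704, -0.00065467,  0.00065389,
       -0.00053053]), 'tau': array([-4.61394575e-04, -4.43303096e+01, -1.78585339e+01, -2.45653991e-04,
        3.83893654e-03, -2.19770544e-05]), 'tcp_pos': array([0.2480738 , 0.57295168, 0.23041017]), 'tool_rot': array([-0.38836573,  0.59173392,  0.38781943,  0.59043976]), 'force': array([-0.16172208, -0.95603019, -0.51390859]), 'ft_torque': array([ 0.02930584,  0.07916819, -0.04696646]), 'finger_gap': 0.996643569822065}
```

View pics/scene0.png

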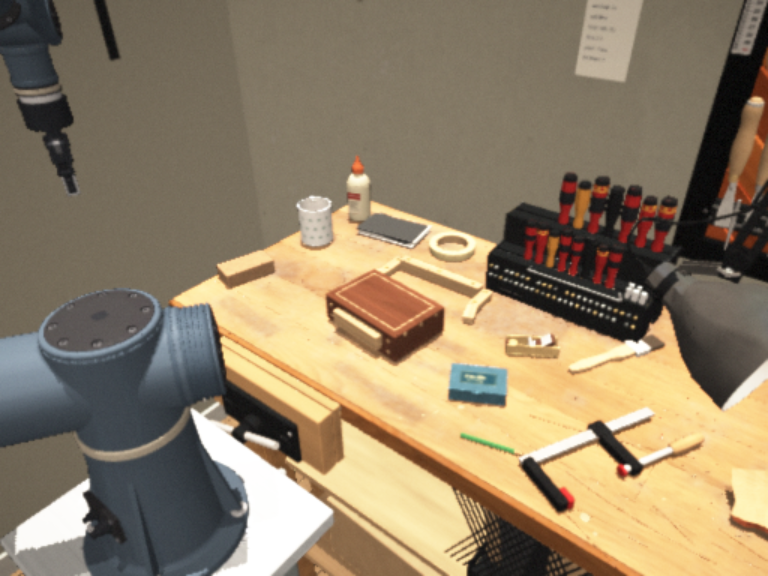

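View pics/top0.png

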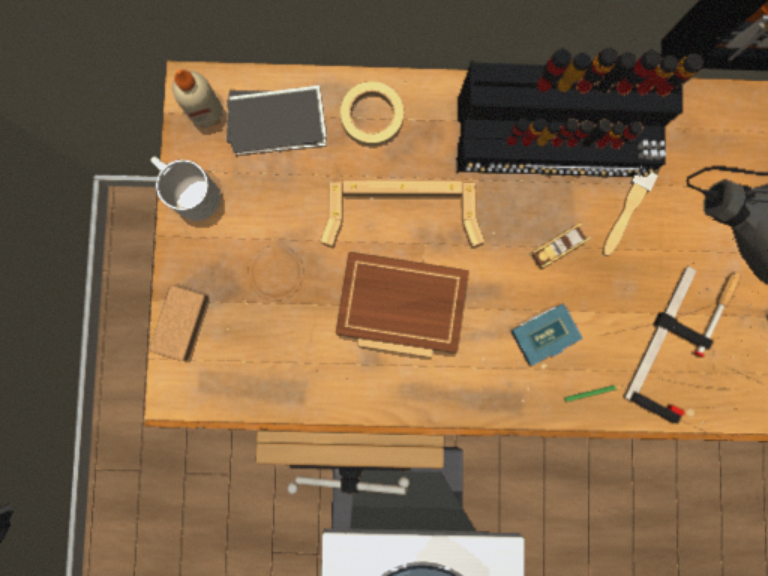

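The top view shows the chest (enlarged px ~403,303), slightly yawed, with its drawer panel at (395,349). The bay is behind it (back cleat at ~405,188). The tin, plane, mug and cork are all clear of the path. Next I'll measure the chest and bay.

```bash
cat >> h.py <<'E'
def chest(s,ztop=None,dbg=None):
    C=cloud(s); hsv=cv2.cvtColor(s['image'],cv2.COLOR_RGB2HSV)
    z=C[:,:,2]
    m=((z>0.052)&(z<0.075)&(C[:,:,0]>0.3)&(C[:,:,0]<0.85)&(abs(C[:,:,1])<0.3)&(s['depth']>0)).astype(np.uint8)
    n,l,st,_=cv2.connectedComponentsWithStats(m); 
    cand=[i for i in range(1,n)]; i=max(cand,key=lambda i:st[i,4]); m=(l==i).astype(np.uint8)
    zt=np.median(z[m>0]); 
    return m,zt,C
E
python3 - <<'E'
from h import *
s=snap('top'); m,zt,C=chest(s); print(zt,m.sum())
c=max(cv2.findContours(m,0,cv2.CHAIN_APPROX_NONE)[0],key=cv2.contourArea).reshape(-1,2)
P=onz(s,c,zt)[:,:2].astype(np.float32); r=cv2.minAreaRect(P*1000); print(r); print(cv2.boxPoints(r))
# zoom crop
x0,y0,x1,y1=200,110,340,245
cv2.imwrite('pics/crop0.png',cv2.resize(s['image'][y0:y1,x0:x1,::-1],None,fx=5.4,fy=4.4*5.4/5.4 if 0 else 4.4,interpolation=cv2.INTER_CUBIC))
# bench plane height + cleat
b=C[225:235,300:330].reshape(-1,3); print('bench z',np.median(b[:,2]))
zz=C[:,:,2]; 
for n,lo,hi in(('back',0.022,0.034),('side',0.012,0.022)):
    mm=((zz>lo)&(zz<hi)); mm[:,:210]=0; mm[:,330:]=0; mm[:115]=0; mm[175:]=0
    p=C[mm]; print(n,len(p),p.min(0),p.max(0))
E
```

```text
0.06087662965785712 4572
((512.6957397460938, 45.767486572265625), (190.236328125, 129.6646728515625), 82.60256958007812)
[[436.15643  -40.21177 ]
 [564.7419   -56.906242]
 [589.23505  131.74673 ]
 [460.6496   148.44122 ]]
bench z 0.0013229492552664368
back 807 [ 0.60883336 -0.07505753  0.02204453] [0.71595077 0.17458166 0.03360829]
side 807 [ 0.60463475 -0.10285101  0.01212981] [0.73317519 0.17742397 0.0219906 ]
```

View pics/crop0.png

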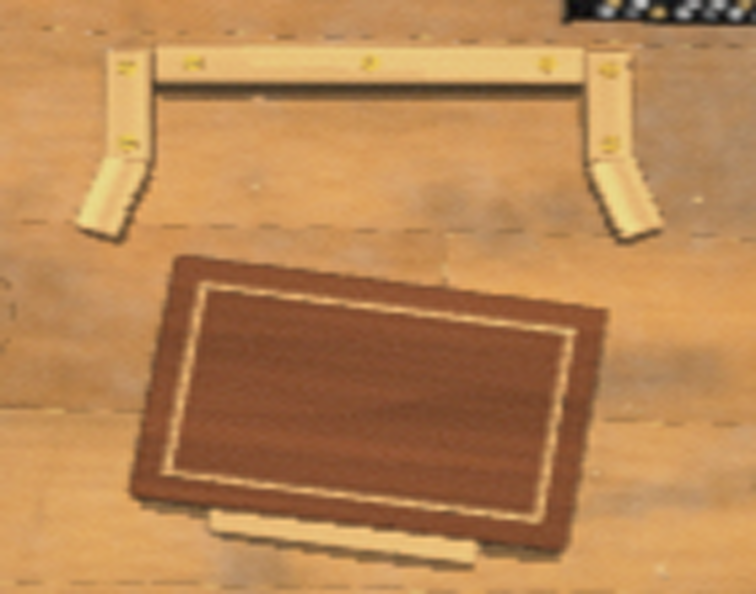

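Run:
```python
from h import *
s=snap('top')
c=lambda x,y:(200+(x+.5)/5.4-.5,110+(y+.5)/4.4-.5)
print('back top front edge',onz(s,[c(156,82),c(370,83),c(583,83)],.028))
print('sides inner top',onz(s,[c(154,90),c(152,155),c(585,90),c(587,157)],.018))
print('flare tips inner',onz(s,[c(124,240),c(626,241)],.018))
# edge refine from gradients: brightness column profile for back cleat
g=cv2.cvtColor(s['image'],cv2.COLOR_RGB2GRAY).astype(float)
s2=snap('scene'); x0,y0=210,160
cv2.imwrite('pics/crop_s0.png',cv2.resize(s2['image'][160:250,210:340,::-1],None,fx=6,fy=6,interpolation=cv2.INTER_CUBIC))
for u in(235,250,265,280,300):
    print(u,g[118:134,u].astype(int))
for v in(132,136,140,143): print(v,g[v,216:236].astype(int),g[v,302:322].astype(int))
```

```text
back top front edge [[ 0.68934241  0.14378318  0.028     ]
 [ 0.69145735  0.04758898  0.028     ]
 [ 0.69417614 -0.04841707  0.028     ]]
sides inner top [[ 0.68714401  0.14496137  0.018     ]
 [ 0.65039388  0.14476116  0.018     ]
 [ 0.69262938 -0.05079629  0.018     ]
 [ 0.65467726 -0.05208099  0.018     ]]
flare tips inner [[ 0.60245305  0.15590514  0.018     ]
 [ 0.60795876 -0.07017986  0.018     ]]
235 [156 153 173 195 198 191 172 190 190 182 135  74  72  98 116 163]
250 [167 162 183 202 197 198 199 194 188 186 139  73  68  93 116 164]
265 [159 167 176 202 197 200 197 198 191 185 144  72  65  89 110 152]
280 [152 156 166 199 199 199 200 199 195 192 147  70  69  89 110 152]
300 [143 145 163 199 194 179 182 174 185 197 162  70  63  86 112 156]
132 [164 163 159 159 191 190 187 191 194 198 197 163 110 147 118 115 117 115
 116 116] [108 113 111 110 116 117 123 182 192 189 190 187 196 197 182 140 144 143
 142 141]
136 [167 168 162 163 192 192 189 193 193 197 195 162 112 166 168 164 164 165
 163 163] [158 159 160 161 149 120 118 181 192 191 191 191 196 200 184 140 148 149
 148 144]
140 [165 163 164 166 194 189 191 193 196 200 195 168 112 158 165 165 163 166
 167 168] [164 163 162 166 163 140 119 180 192 189 188 190 194 199 184 138 140 142
 139 143]
143 [171 169 166 170 191 188 182 188 180 169 194 169 119 166 167 166 169 166
 169 169] [162 162 158 159 161 138 123 182 195 191 183 179 185 200 188 151 144 141
 140 143]
```

View pics/crop_s0.png

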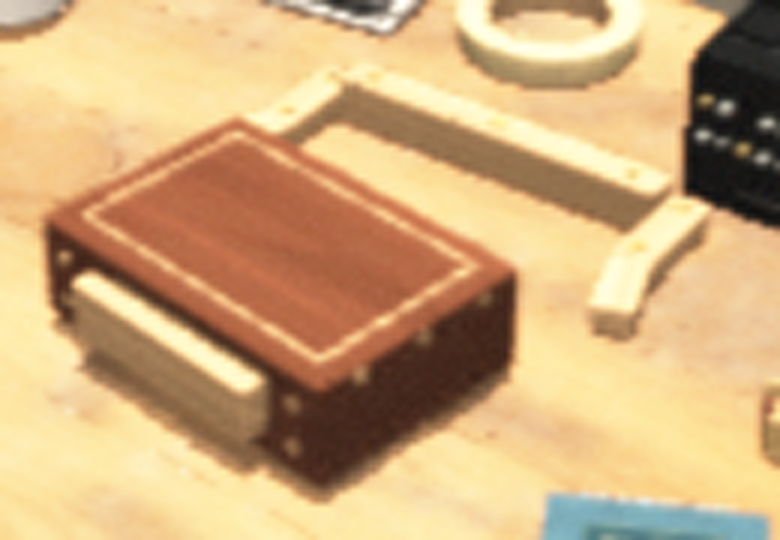

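```bash
cat >> h.py <<'E'
from scipy.spatial.transform import Rotation as Ro
BY=np.radians(1.4)
def want(yaw):  # tool x down, tool z along world dir at yaw
    z=np.array([np.cos(yaw),np.sin(yaw),0]); x=np.array([0,0,-1.]); return np.c_[x,np.cross(z,x),z]
def togo(p,yaw=BY):
    st=manip.sense(); R=Ro.from_quat(st['tool_rot']).as_matrix()
    print('tool x,y,z to go mm',np.round(R.T@(np.array(p)-st['tcp_pos'])*1000,1),'rotvec deg',np.round(Ro.from_matrix(R.T@want(yaw)).as_rotvec(degrees=True),2))
E
python3 - <<'E'
from h import *
st=manip.sense(); R=Ro.from_quat(st['tool_rot']).as_matrix(); print(R.round(3))
togo((.400,-.023,.15)); togo((.400,-.023,.15),BY+np.pi)
E
```

```text
[[-0.001 -0.918  0.398]
 [-0.001  0.398  0.918]
 [-1.     0.    -0.001]]
tool x,y,z to go mm [  81.2 -376.3 -486.7] rotvec deg [ 6.518e+01 -6.000e-02  2.000e-02]
tool x,y,z to go mm [  81.2 -376.3 -486.7] rotvec deg [-1.1482e+02 -3.0000e-02 -6.0000e-02]
```

Call:
move_arm(
  deltas=[0,0,-29,-37.5,0,0,0,0,0,-29,-37.5,0,0,0,0,0,-29,-37.5,0,0,0,0,0,-29,-37.5,0,0,0,0,8,-29,-37.5,0,0,0,0,8,-29,-37.5,0,0,0,0,8,-29,-37.5,0,0,0,0,8,-29,-37.5,0,0,0,0,8,-29,-37.5,0,0,0,0,8,-29,-37.5,0,0,0],
  force=40,
)

```text
t: 1.25
tcp_pos: [0.3659, 0.1124, 0.1833]
tool_rot: [-0.388, 0.591, 0.388, 0.591]
force: [0.5, 0.6, -0.0]
finger_gap: -0.0
```

Call:
move_arm(
  deltas=[0,8,0,0,8.15,0,0,0,8,0,0,8.15,0,0,0,8,0,0,8.15,0,0,0,8,0,0,8.15,0,0,0,0,0,0,8.15,0,0,0,0,0,0,8.15,0,0,0,0,0,0,8.15,0,0,0,0,0,0,8.15,0,0,0,0,0,0,0,0,0],
)

```text
t: 2.15
tcp_pos: [0.3656, 0.1141, 0.1514]
tool_rot: [-0.009, 0.707, 0.009, 0.707]
force: [-0.1, 0.0, 0.5]
finger_gap: -0.005
```

Run:
```python
from h import *
print(manip.sense()); togo((.400,-.023,.022))
s=snap('scene'); save(s,'s1.png')
```

```text
{'t': 2.15, 'q': array([ 8.55747418e-03,  3.61894546e-01,  2.09774682e+00, -5.27417837e-06,
        6.81538170e-01, -1.57414864e-02]), 'qd': array([-0.00135602,  0.00044513, -0.00044318,  0.00072488, -0.00072058,
       -0.10312698]), 'tau': array([-7.19228672e-03, -2.73905969e+01, -8.84146214e+00,  2.70176526e-03,
        6.41157039e-04,  5.14001884e-01]), 'tcp_pos': array([0.36564994, 0.11413219, 0.15140162]), 'tool_rot': array([-0.00859392,  0.70690851,  0.00859052,  0.70720062]), 'force': array([-0.08451302,  0.02322751,  0.48435493]), 'ft_torque': array([-0.01401378, -0.0266941 ,  0.01954977]), 'finger_gap': -0.004558077703538245}
tool x,y,z to go mm [ 129.4 -137.9   31. ] rotvec deg [-0.01  0.02  0.  ]
```

View pics/s1.png

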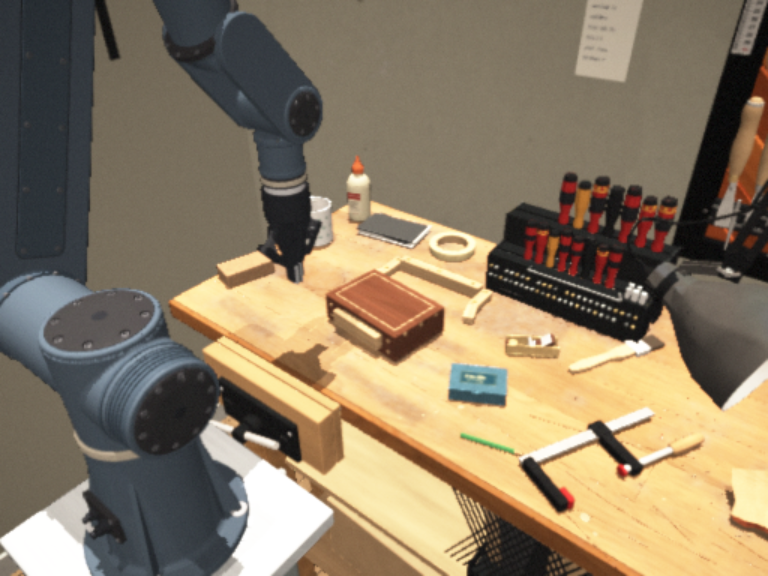

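The gripper is at (293,270) px, left-front of the chest, with jaws closed. Nothing has been disturbed.

Call:
move_arm(
  deltas=[0,0,-40,10,0,0,0,0,0,-40,10,0,0,0,0,0,-40,10,0,0,0,0,25,-18,1,0,0,0,0,40,0,0,0,0,0,0,35,0,0,0,0,0,0,25,0,0,0,0,0,0,4,0,0,0,0,0,0,0,0,4,0,0,0],
)

```text
t: 3.1
tcp_pos: [0.4029, -0.0227, 0.0219]
tool_rot: [-0.009, 0.708, 0.009, 0.706]
force: [0.4, 0.5, 0.2]
finger_gap: 0.002
```

Call:
move_arm(
  deltas=[0,0,0,4,0,0,0,0,0,0,4,0,0,0,0,0,0,4,0,0,0,0,0,0,3,0,0,0,0,0,0,0,0,0,0],
)

```text
t: 3.6
tcp_pos: [0.4198, -0.0228, 0.0228]
tool_rot: [-0.009, 0.706, 0.008, 0.708]
force: [0.5, 0.7, -0.5]
finger_gap: 0.001
```

Call:
move_arm(
  deltas=[0,0,0,4,0,0,0,0,0,0,4,0,0,0,0,0,0,4,0,0,0,0,0,0,4,0,0,0,0,0,0,4,0,0,0],
)

```text
t: 4.1
tcp_pos: [0.431, -0.0207, 0.0222]
tool_rot: [-0.007, 0.713, 0.01, 0.701]
force: [-13.1, -6.5, 9.8]
finger_gap: -0.001
```

```bash
cat >> h.py <<'E'
BO=np.array([.6268,.0454])
def pose(name='x.png',ret=False):
    s=snap('top'); m,zt,C=chest(s)
    # only brown/chest-like: remove gripper by taking plane height
    m=(m&(abs(C[:,:,2]-zt)<0.006)).astype(np.uint8)
    hsv=cv2.cvtColor(s['image'],cv2.COLOR_RGB2HSV); 
    m&=((hsv[:,:,1]>70)).astype(np.uint8)
    m=cv2.morphologyEx(m,cv2.MORPH_OPEN,np.ones((3,3),np.uint8))
    c=max(cv2.findContours(m,0,cv2.CHAIN_APPROX_NONE)[0],key=cv2.contourArea).reshape(-1,2)
    P=onz(s,c,.0605)[:,:2].astype(np.float32)*1000
    r=cv2.minAreaRect(P); b=cv2.boxPoints(r)
    e=[b[1]-b[0],b[2]-b[1]]; L=max(e,key=np.linalg.norm); L=L*np.sign(L[1]); yaw=np.arctan2(-L[0],L[1])
    ce=np.array(r[0])/1000; d=ce-BO; cb=np.array([[np.cos(BY),np.sin(BY)],[-np.sin(BY),np.cos(BY)]])@d
    print('chest world',ce.round(4),'yaw',np.degrees(yaw).round(2),'size',np.round(r[1],1),'| bay mm',(cb*1000).round(1),'yaw rel',np.degrees(yaw-BY).round(2))
    R=np.array([[np.cos(yaw),-np.sin(yaw)],[np.sin(yaw),np.cos(yaw)]])
    print('Lpost',(ce+R@[-.065,.078]).round(4),'Rpost',(ce+R@[-.065,-.078]).round(4))
    st=manip.sense(); print('t',st['t'],'tcp',st['tcp_pos'].round(4),'F',st['force'].round(1))
    cv2.imwrite('pics/'+name,cv2.resize(s['image'][100:260,180:360,::-1],None,fx=4,fy=3.7,interpolation=cv2.INTER_CUBIC))
    return s
E
python3 -c "
from h import *
pose('p1.png')"
```

```text
chest world [0.5538 0.0443] yaw -6.51 size [189.4  57.6] | bay mm [-73.    0.7] yaw rel -7.91
Lpost [0.4981 0.1292] Rpost [ 0.4804 -0.0258]
t 4.15 tcp [ 0.4321 -0.0208  0.0222] F [-11.   -3.4   6.6]
```

View pics/p1.png

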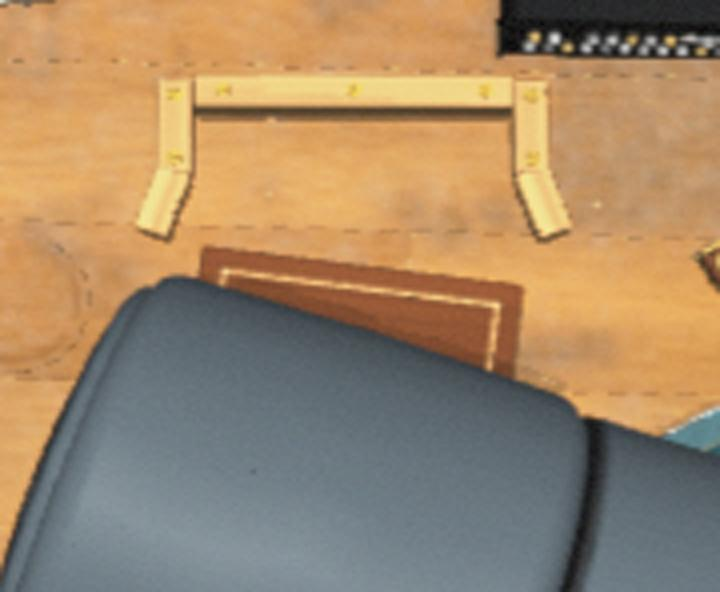

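```bash
cat >> h.py <<'E'
def pose(name='x.png'):
    s=snap('top'); m,zt,C=chest(s)
    hsv=cv2.cvtColor(s['image'],cv2.COLOR_RGB2HSV)
    m&=((hsv[:,:,1]>70)).astype(np.uint8)
    m=cv2.morphologyEx(m,cv2.MORPH_OPEN,np.ones((3,3),np.uint8))
    occ=((C[:,:,2]>0.08)|(s['depth']<=0)).astype(np.uint8); occ=cv2.dilate(occ,np.ones((9,9),np.uint8))
    c=max(cv2.findContours(m,0,cv2.CHAIN_APPROX_NONE)[0],key=cv2.contourArea).reshape(-1,2)
    c=c[occ[c[:,1],c[:,0]]==0]
    P=onz(s,c,.0605)[:,:2]*1000
    yaw=np.radians(-3.)
    for it in range(6):
        ex=np.array([np.cos(yaw),np.sin(yaw)]); ey=np.array([-ex[1],ex[0]])
        X=P@ex; Y=P@ey; xm=np.percentile(X,98) if it==0 else xr
        rear=(X>xm-(12 if it==0 else 4))&(Y>Y.min()+6)&(Y<Y.max()-6) if it else X>xm-25
        vx,vy,_,_=cv2.fitLine(P[rear].astype(np.float32),cv2.DIST_HUBER,0,.01,.01).ravel()
        if vy<0: vx,vy=-vx,-vy
        yaw=np.arctan2(-vx,vy); ex=np.array([np.cos(yaw),np.sin(yaw)]); xr=np.median(P[rear]@ex)
    ey=np.array([-ex[1],ex[0]]); X=P@ex; Y=P@ey
    side=(X<xr-5)
    L=Y[side&(Y>Y.max()-4)]; R_=Y[side&(Y<Y.min()+4)]
    print('n rear',rear.sum(),'L',len(L),'R',len(R_),'width',np.median(L)-np.median(R_))
    yc=(np.median(L)+np.median(R_))/2
    ce=(ex*(xr+.4-65)+ey*yc)/1000
    d=ce-BO; cb=np.array([[np.cos(BY),np.sin(BY)],[-np.sin(BY),np.cos(BY)]])@d
    print('chest world',ce.round(4),'yaw',np.degrees(yaw).round(2),'| bay mm',(cb*1000).round(1),'yaw rel',np.degrees(yaw-BY).round(2))
    R=np.c_[ex,ey]
    print('Lpost',(ce+R@[-.065,.078]).round(4),'Rpost',(ce+R@[-.065,-.078]).round(4))
    st=manip.sense(); print('t',st['t'],'tcp',st['tcp_pos'].round(4),'F',st['force'].round(1))
    cv2.imwrite('pics/'+name,cv2.resize(s['image'][100:260,180:360,::-1],None,fx=4,fy=3.7,interpolation=cv2.INTER_CUBIC))
    return s
E
python3 -c "
from h import *
pose('p1.png')"
```

```text
n rear 50 L 0 R 9 width nan
chest world [nan nan] yaw -5.8 | bay mm [nan nan] yaw rel -7.2
Lpost [nan nan] Rpost [nan nan]
t 4.2 tcp [ 0.4321 -0.0208  0.0222] F [-9.8 -4.9  7.4]
  return _methods._mean(a, axis=axis, dtype=dtype,
  ret = ret.dtype.type(ret / rcount)
```

```bash
python3 - <<'E'
t=open('h.py').read()
t=t.replace("    yc=(np.median(L)+np.median(R_))/2\n","    yc=(np.median(L)+np.median(R_))/2 if len(L) and len(R_) else (np.median(L)-94.8 if len(L) else np.median(R_)+94.8)\n")
t=t.replace("side=(X<xr-5)","side=(X<xr-3.5)").replace("'width',np.median(L)-np.median(R_))","'width',(np.median(L)-np.median(R_)) if len(L) and len(R_) else 0)")
open('h.py','w').write(t)
E
python3 -c "
from h import *
pose('p1.png')"
```

```text
n rear 60 L 3 R 10 width 187.4736259373957
chest world [0.5175 0.0488] yaw -5.87 | bay mm [-109.2    6. ] yaw rel -7.27
Lpost [0.4608 0.133 ] Rpost [ 0.4449 -0.0222]
t 4.25 tcp [ 0.4321 -0.0208  0.0222] F [-10.6  -4.8   6.8]
```

Call:
move_arm(
  deltas=[0,0,0,4,0,0,0,0,0,0,4,0,0,0,0,0,0,4,0,0,0,0,0,0,4,0,0,0,0,0,0,0,0,0,0],
)

```text
t: 4.75
tcp_pos: [0.4476, -0.0204, 0.0222]
tool_rot: [-0.007, 0.712, 0.01, 0.702]
force: [-11.8, -4.7, 8.9]
finger_gap: 0.001
```

```bash
python3 -c "
from h import *
s=pose('p2.png'); s=snap('scene'); cv2.imwrite('pics/s2.png',cv2.resize(s['image'][120:280,160:380,::-1],None,fx=3.5,fy=3.5,interpolation=cv2.INTER_CUBIC)) "
```

```text
n rear 35 L 4 R 12 width 188.9395822544616
chest world [0.5282 0.0534] yaw -2.6 | bay mm [-98.3  10.4] yaw rel -4.0
Lpost [0.4668 0.1343] Rpost [ 0.4598 -0.0215]
t 4.8 tcp [ 0.4476 -0.0204  0.0222] F [-11.9  -4.9   8.7]
```

View pics/s2.png

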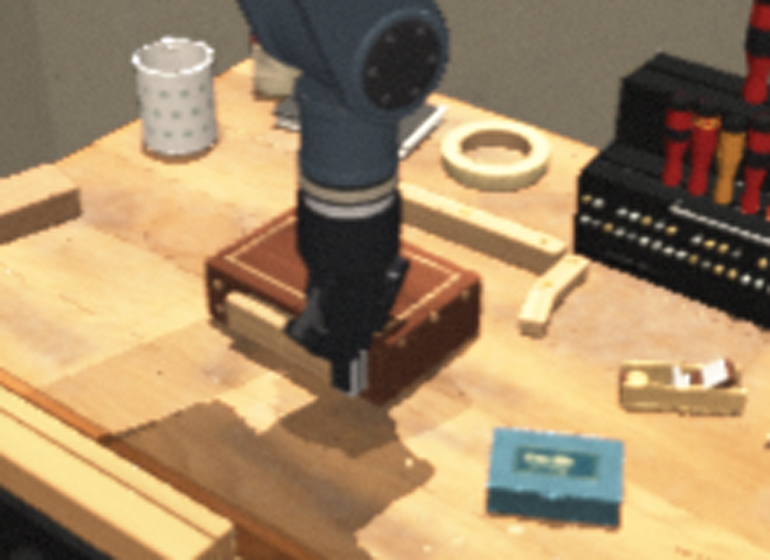

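Call:
move_arm(
  deltas=[0,0,-2,4,0,0,0,0,0,-2,4,0,0,0,0,0,-2,4,0,0,0,0,0,-2,4,0,0,0,0,0,0,0,0,0,0],
)

```text
t: 5.35
tcp_pos: [0.4606, -0.0264, 0.0223]
tool_rot: [-0.007, 0.714, 0.011, 0.7]
force: [-15.0, 0.2, 14.8]
finger_gap: -0.002
```

```bash
python3 -c "
from h import *
s=pose('p3.png')"
```

```text
n rear 45 L 0 R 14 width 0
chest world [0.5357 0.0523] yaw 2.97 | bay mm [-90.9   9.1] yaw rel 1.57
Lpost [0.4667 0.1268] Rpost [ 0.4748 -0.029 ]
t 5.4 tcp [ 0.4606 -0.0264  0.0223] F [-14.7   0.9  14.1]
```

Call:
move_arm(
  deltas=[0,-4,0,-15,0,0,0,0,-4,0,-25,0,0,0,0,0,40,-6,0,0,0,0,0,40,0,0,0,0,0,0,40,0,0,0,0,0,0,33,0,0,0,0,0,0,0,10,0,0,0,0,0,0,10,0,0,0,0,0,0,0,0,0,0],
)

```text
t: 6.3
tcp_pos: [0.4445, 0.1222, 0.0304]
tool_rot: [-0.008, 0.706, 0.008, 0.709]
force: [-0.6, -0.8, 0.5]
finger_gap: -0.003
```

```bash
python3 -c "
from h import *
s=pose('p4.png')"
```

```text
n rear 66 L 27 R 52 width 186.75978389964203
chest world [0.5356 0.0523] yaw 2.54 | bay mm [-91.    9.2] yaw rel 1.14
Lpost [0.4672 0.1274] Rpost [ 0.4741 -0.0285]
t 6.35 tcp [0.443  0.1219 0.0303] F [-1.4 -0.1  0.4]
```

View pics/p4.png

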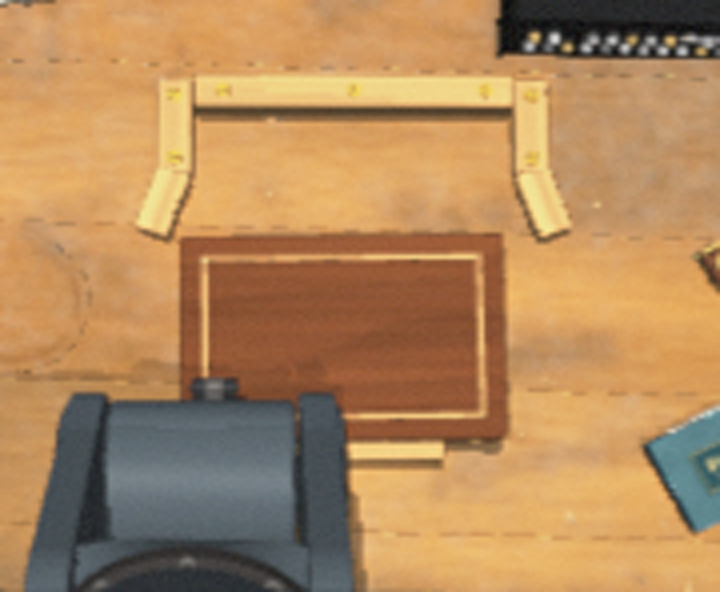

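Call:
move_arm(
  deltas=[0,0,0,5,0,0,0,0,0,0,5,0,0,0,0,0,0,4,0,0,0,0,0,0,4,0,0,0,0,0,0,4,0,0,0,0,0,0,4,0,0,0,0,0,0,4,0,0,0,0,0,0,0,0,0],
)

```text
invalid input at $.deltas: expected a multiple of 7 numbers
```

```bash
python3 -c "
from h import *
s=pose('p5.png')"
```

```text
n rear 57 L 15 R 45 width 186.47781759510337
chest world [0.5353 0.0523] yaw 2.52 | bay mm [-91.3   9.1] yaw rel 1.12
Lpost [0.467  0.1274] Rpost [ 0.4738 -0.0285]
t 6.4 tcp [0.4419 0.1218 0.0302] F [-0.4 -1.   0.5]
```

Call:
move_arm(
  deltas=[0,0,0,5,0,0,0,0,0,0,5,0,0,0,0,0,0,4,0,0,0,0,0,0,4,0,0,0,0,0,0,4,0,0,0,0,0,0,4,0,0,0,0,0,0,4,0,0,0,0,0,0,4,0,0,0],
)

```text
t: 7.2
tcp_pos: [0.4652, 0.1245, 0.0298]
tool_rot: [-0.008, 0.714, 0.009, 0.7]
force: [-12.5, 4.7, 8.5]
finger_gap: -0.001
```

```bash
python3 -c "
from h import *
s=pose('p5.png')"
```

```text
n rear 55 L 27 R 36 width 187.86264394011093
chest world [0.5419 0.0507] yaw -0.46 | bay mm [-84.7   7.3] yaw rel -1.86
Lpost [0.4776 0.1292] Rpost [ 0.4763 -0.0268]
t 7.25 tcp [0.4671 0.1245 0.0298] F [-9.   4.8  4. ]
```

Call:
move_arm(
  deltas=[0,0,-1.5,4,0,0,0,0,0,-1.5,4,0,0,0,0,0,-1.5,4,0,0,0,0,0,-1,4,0,0,0,0,0,0,0,0,0,0],
)

```text
t: 7.75
tcp_pos: [0.4851, 0.1197, 0.0296]
tool_rot: [-0.008, 0.712, 0.009, 0.702]
force: [-7.6, 3.7, 2.7]
finger_gap: 0.002
```

```bash
python3 -c "
from h import *
s=pose('p6.png')"
```

```text
n rear 59 L 19 R 37 width 187.16088796083804
chest world [0.5568 0.0423] yaw -4.39 | bay mm [-70.   -1.4] yaw rel -5.79
Lpost [0.498 0.125] Rpost [ 0.4861 -0.0305]
t 7.8 tcp [0.4852 0.1197 0.0296] F [-7.8  4.5  3.1]
```

Call:
move_arm(
  deltas=[0,0,0,-15,0,0,0,0,0,0,-30,0,0,0,0,0,-40,-6,0,0,0,0,0,-40,0,0,0,0,0,0,-40,0,0,0,0,0,0,-28,10,0,0,0,0,0,0,17,0,0,0,0,0,0,5,0,0,0,0,0,0,0,0,0,0],
)

```text
t: 8.7
tcp_pos: [0.4758, -0.0298, 0.0301]
tool_rot: [-0.008, 0.707, 0.009, 0.707]
force: [-0.0, -0.5, 0.0]
finger_gap: 0.002
```

```bash
python3 -c "
from h import *
s=pose('p7.png')"
```

```text
n rear 51 L 23 R 9 width 187.7900371314587
chest world [0.5584 0.0426] yaw -3.91 | bay mm [-68.4  -1.1] yaw rel -5.31
Lpost [0.4989 0.1248] Rpost [ 0.4882 -0.0308]
t 8.75 tcp [ 0.4758 -0.0294  0.0302] F [-0.7 -0.   0.2]
```

View pics/p7.png

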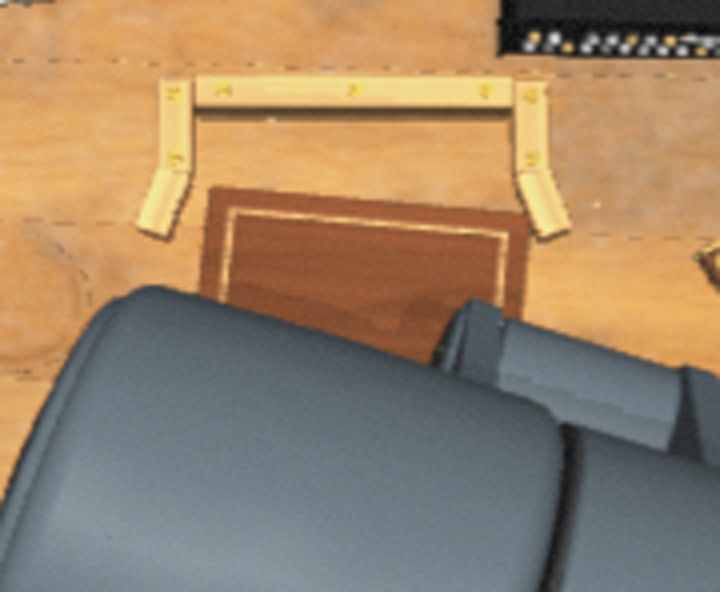

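Call:
move_arm(
  deltas=[0,0,-1,4,0,0,0,0,0,-1,4,0,0,0,0,0,-1,4,0,0,0,0,0,-1,4,0,0,0,0,0,-1,4,0,0,0,0,0,-1,4,0,0,0],
)

```text
t: 9.35
tcp_pos: [0.4914, -0.0327, 0.0301]
tool_rot: [-0.008, 0.713, 0.011, 0.701]
force: [-13.8, -1.9, 12.6]
finger_gap: 0.0
```

```bash
python3 -c "
from h import *
s=pose('p8.png')"
```

```text
n rear 59 L 3 R 4 width 187.33436654833434
chest world [0.5673 0.0455] yaw 0.36 | bay mm [-59.4   1.6] yaw rel -1.04
Lpost [0.5018 0.1231] Rpost [ 0.5028 -0.0329]
t 9.4 tcp [ 0.4929 -0.0331  0.0302] F [-10.3  -1.5   6.5]
```

Call:
move_arm(
  deltas=[0,0,-2,4,0,0,0,0,0,-2,4,0,0,0,0,0,-1,3,0,0,0,0,0,0,0,0,0,0],
)

```text
t: 9.8
tcp_pos: [0.5044, -0.0374, 0.0299]
tool_rot: [-0.008, 0.712, 0.011, 0.702]
force: [-10.9, -0.0, 6.2]
finger_gap: 0.005
```

```bash
python3 -c "
from h import *
s=pose('p9.png')"
```

```text
n rear 48 L 9 R 11 width 187.43334110327422
chest world [0.5749 0.0442] yaw 4.62 | bay mm [-52.   0.] yaw rel 3.22
Lpost [0.5038 0.1167] Rpost [ 0.5163 -0.0388]
t 9.85 tcp [ 0.5044 -0.0375  0.0299] F [-11.   -0.1   6.2]
```

Call:
move_arm(
  deltas=[0,0,0,-15,0,0,0,0,0,0,-32,0,0,0,0,0,40,-6,0,0,0,0,0,40,0,0,0,0,0,0,40,0,0,0,0,0,0,34,10,0,0,0,0,0,0,14,0,0,0,0,0,0,5,0,0,0,0,0,0,0,0,0,0],
)

```text
t: 10.75
tcp_pos: [0.4845, 0.1138, 0.0304]
tool_rot: [-0.009, 0.706, 0.009, 0.708]
force: [-0.8, -0.4, 0.3]
finger_gap: 0.002
```

```bash
python3 -c "
from h import *
s=pose('p10.png')"
```

```text
n rear 76 L 29 R 19 width 187.18104546837253
chest world [0.5751 0.0442] yaw 4.95 | bay mm [-51.7   0. ] yaw rel 3.55
Lpost [0.5036 0.1163] Rpost [ 0.5171 -0.0392]
t 10.8 tcp [0.4834 0.1134 0.0303] F [-1.4 -0.8 -0.3]
```

View pics/p10.png

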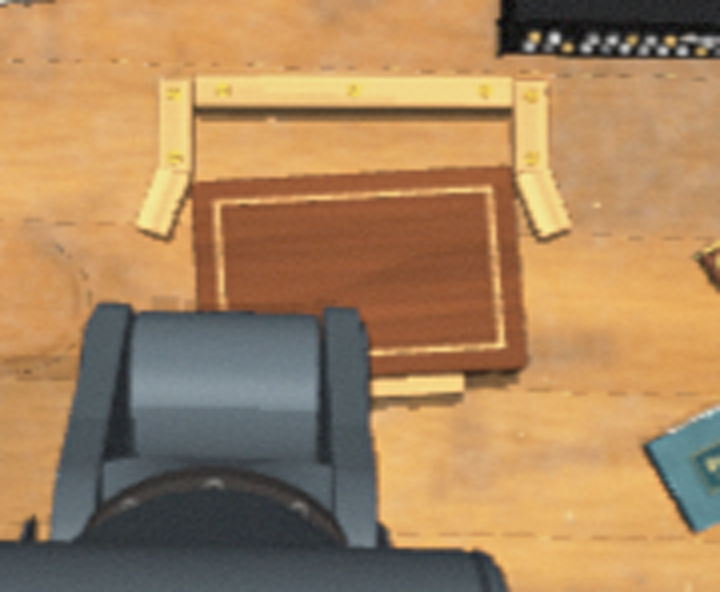

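Call:
move_arm(
  deltas=[0,0,0,5,0,0,0,0,0,1,4,0,0,0,0,0,1,4,0,0,0,0,0,1,4,0,0,0,0,0,1,4,0,0,0,0,0,1,4,0,0,0,0,0,0,0,0,0,0],
)

```text
t: 11.5
tcp_pos: [0.5005, 0.1189, 0.0298]
tool_rot: [-0.008, 0.713, 0.008, 0.701]
force: [-11.1, 1.0, 7.4]
finger_gap: -0.001
```

```bash
python3 -c "
from h import *
s=pose('p11.png')"
```

```text
n rear 57 L 6 R 42 width 186.97591134200576
chest world [0.5797 0.0447] yaw 1.58 | bay mm [-47.1   0.5] yaw rel 0.18
Lpost [0.5126 0.1209] Rpost [ 0.5169 -0.035 ]
t 11.55 tcp [0.5005 0.1189 0.0298] F [-11.1   0.8   7.4]
```

Call:
move_arm(
  deltas=[0,0,1.5,4,0,0,0,0,0,1.5,4,0,0,0,0,0,0,0,0,0,0],
)

```text
t: 11.85
tcp_pos: [0.5089, 0.1223, 0.0297]
tool_rot: [-0.008, 0.713, 0.008, 0.702]
force: [-10.3, 1.5, 6.9]
finger_gap: -0.003
```

```bash
python3 -c "
from h import *
s=pose('p12.png')"
```

```text
n rear 66 L 20 R 36 width 187.2332301201892
chest world [0.585  0.0456] yaw -1.28 | bay mm [-41.8   1.3] yaw rel -2.68
Lpost [0.5217 0.1251] Rpost [ 0.5182 -0.0309]
t 11.9 tcp [0.5089 0.1223 0.0297] F [-9.4  1.7  5.3]
```

Call:
move_arm(
  deltas=[0,0,0,-15,0,0,0,0,0,0,-30,0,0,0,0,0,-40,-6,0,0,0,0,0,-40,0,0,0,0,0,0,-40,0,0,0,0,0,0,-34,10,0,0,0,0,0,0,17,0,0,0,0,0,0,5,0,0,0,0,0,0,0,0,0,0],
)

```text
t: 12.8
tcp_pos: [0.5015, -0.0324, 0.0303]
tool_rot: [-0.008, 0.707, 0.008, 0.707]
force: [-0.3, -0.5, -0.2]
finger_gap: -0.0
```

```bash
python3 -c "
from h import *
s=pose('p13.png')"
```

```text
n rear 48 L 18 R 10 width 187.89519172320973
chest world [0.5849 0.0446] yaw -0.76 | bay mm [-41.9   0.2] yaw rel -2.16
Lpost [0.5209 0.1234] Rpost [ 0.5188 -0.0326]
t 12.85 tcp [ 0.5003 -0.0317  0.0302] F [-0.1  0.6  0.1]
```

View pics/p13.png

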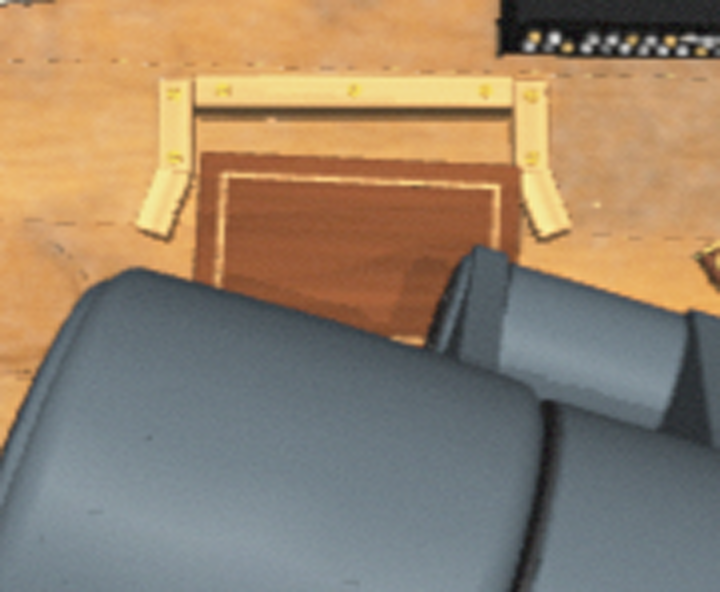

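Call:
move_arm(
  deltas=[0,0,0,5,0,0,0,0,0,-1,4,0,0,0,0,0,-1.5,4,0,0,0,0,0,-1.5,4,0,0,0,0,0,-1.5,4,0,0,0,0,0,0,0,0,0,0],
)

```text
t: 13.45
tcp_pos: [0.5156, -0.035, 0.0297]
tool_rot: [-0.008, 0.712, 0.01, 0.702]
force: [-9.8, 0.1, 5.2]
finger_gap: 0.001
```

```bash
python3 -c "
from h import *
s=pose('p14.png')"
```

```text
n rear 37 L 23 R 10 width 187.53547896629664
chest world [0.5892 0.0447] yaw 1.58 | bay mm [-37.6   0.3] yaw rel 0.18
Lpost [0.5221 0.1209] Rpost [ 0.5264 -0.035 ]
t 13.5 tcp [ 0.5157 -0.035   0.0297] F [-9.1 -0.2  4.1]
```

Call:
move_arm(
  deltas=[0,0,-1.5,4,0,0,0,0,0,-1.5,4,0,0,0,0,0,0,0,0,0,0],
)

```text
t: 13.8
tcp_pos: [0.524, -0.038, 0.0297]
tool_rot: [-0.008, 0.712, 0.01, 0.702]
force: [-9.9, -0.5, 4.4]
finger_gap: -0.001
```

```bash
python3 -c "
from h import *
s=pose('p15.png')"
```

```text
n rear 47 L 17 R 1 width 186.44783951920382
chest world [0.5945 0.0453] yaw 4.73 | bay mm [-32.3   0.7] yaw rel 3.33
Lpost [0.5233 0.1177] Rpost [ 0.5362 -0.0378]
t 13.85 tcp [ 0.524  -0.038   0.0297] F [-9.2 -1.4  4.4]
```

Call:
move_arm(
  deltas=[0,0,0,-15,0,0,0,0,0,0,-32,0,0,0,0,0,40,-6,0,0,0,0,0,40,0,0,0,0,0,0,40,0,0,0,0,0,0,36,10,0,0,0,0,0,0,14,0,0,0,0,0,0,6,0,0,0,0,0,0,0,0,0,0],
)

```text
t: 14.75
tcp_pos: [0.5045, 0.1156, 0.0304]
tool_rot: [-0.009, 0.706, 0.009, 0.708]
force: [0.3, -0.1, -0.6]
finger_gap: 0.002
```

```bash
python3 -c "
from h import *
s=pose('p16.png')"
```

```text
n rear 58 L 7 R 43 width 186.8292945221737
chest world [0.5945 0.0446] yaw 4.93 | bay mm [-32.3  -0.1] yaw rel 3.53
Lpost [0.523  0.1167] Rpost [ 0.5364 -0.0387]
t 14.8 tcp [0.5034 0.1152 0.0302] F [-0.5  0.2 -0.4]
```

View pics/p16.png

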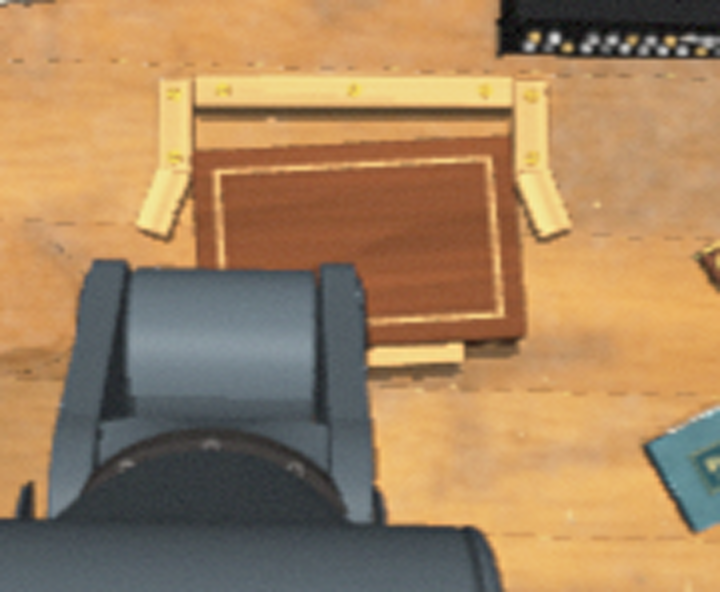

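Call:
move_arm(
  deltas=[0,0,0,5,0,0,0,0,0,1,4,0,0,0,0,0,1,4,0,0,0,0,0,1,4,0,0,0,0,0,1,4,0,0,0,0,0,1,4,0,0,0,0,0,0,0,0,0,0],
)

```text
t: 15.5
tcp_pos: [0.5209, 0.1209, 0.0297]
tool_rot: [-0.008, 0.713, 0.008, 0.701]
force: [-9.5, 0.7, 7.4]
finger_gap: 0.001
```

```bash
python3 -c "
from h import *
s=pose('p17.png')"
```

```text
n rear 66 L 16 R 44 width 187.56782423511083
chest world [0.5999 0.0458] yaw 0.5 | bay mm [-26.9   1. ] yaw rel -0.9
Lpost [0.5343 0.1232] Rpost [ 0.5356 -0.0328]
t 15.55 tcp [0.5208 0.1209 0.0297] F [-10.4   1.    7.5]
```

Call:
move_arm(
  deltas=[0,0,1.5,4,0,0,0,0,0,0,0,0,0,0],
)

```text
t: 15.75
tcp_pos: [0.5248, 0.1226, 0.0297]
tool_rot: [-0.008, 0.713, 0.008, 0.701]
force: [-10.5, 0.1, 7.4]
finger_gap: -0.004
```

Call:
move_arm(
  deltas=[0,0,0,-15,0,0,0,0,0,0,-30,0,0,0,0,0,-40,-6,0,0,0,0,0,-40,0,0,0,0,0,0,-40,0,0,0,0,0,0,-34,10,0,0,0,0,0,0,17,0,0,0,0,0,0,7,0,0,0,0,0,0,0,0,0,0],
)

```text
t: 16.65
tcp_pos: [0.52, -0.0321, 0.0304]
tool_rot: [-0.009, 0.707, 0.008, 0.708]
force: [0.0, 0.5, 1.2]
finger_gap: -0.002
```

```bash
python3 -c "
from h import *
s=pose('p18.png')"
```

```text
n rear 57 L 23 R 16 width 187.42091973659882
chest world [0.6019 0.0459] yaw 0.34 | bay mm [-24.8   1.1] yaw rel -1.06
Lpost [0.5365 0.1235] Rpost [ 0.5374 -0.0325]
t 16.7 tcp [ 0.5186 -0.0313  0.0302] F [-0.   0.3  0.1]
```

Call:
move_arm(
  deltas=[0,0,0,5,0,0,0,0,0,-1,4,0,0,0,0,0,-1.5,4,0,0,0,0,0,-1.5,4,0,0,0,0,0,0,0,0,0,0],
)

```text
t: 17.2
tcp_pos: [0.5296, -0.0331, 0.0297]
tool_rot: [-0.008, 0.712, 0.01, 0.702]
force: [-9.7, 0.8, 5.6]
finger_gap: -0.0
```

```bash
python3 -c "
from h import *
s=pose('p19.png')"
```

```text
n rear 57 L 14 R 7 width 187.8664211776536
chest world [0.6036 0.045 ] yaw 1.59 | bay mm [-23.2   0.2] yaw rel 0.19
Lpost [0.5364 0.1212] Rpost [ 0.5407 -0.0348]
t 17.25 tcp [ 0.5296 -0.0331  0.0297] F [-9.3  0.7  5.9]
```

View pics/p19.png

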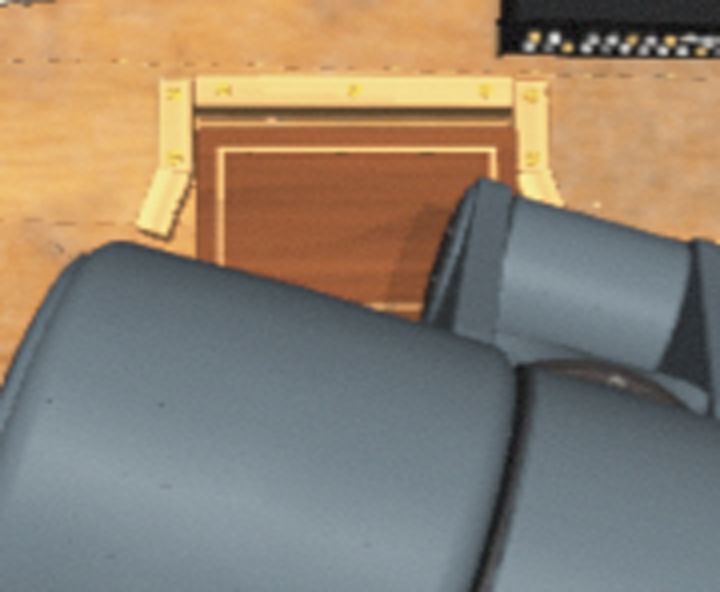

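Call:
move_arm(
  deltas=[0,0,-1.5,4,0,0,0,0,0,-0.5,2,0,0,0,0,0,0,0,0,0,0],
)

```text
t: 17.55
tcp_pos: [0.5355, -0.0352, 0.0297]
tool_rot: [-0.008, 0.712, 0.01, 0.702]
force: [-8.8, -0.5, 5.5]
finger_gap: 0.0
```

Call:
move_arm(
  deltas=[0,0,0,-15,0,0,0,0,0,0,-32,0,0,0,0,0,40,-6,0,0,0,0,0,40,0,0,0,0,0,0,40,0,0,0,0,0,0,35,10,0,0,0,0,0,0,16,0,0,0,0,0,0,8,0,0,0,0,0,0,0,0,0,0],
)

```text
t: 18.45
tcp_pos: [0.521, 0.1174, 0.0305]
tool_rot: [-0.009, 0.706, 0.009, 0.708]
force: [0.1, -0.1, 0.3]
finger_gap: -0.003
```

```bash
python3 -c "
from h import *
s=pose('p20.png')"
```

```text
n rear 56 L 14 R 26 width 188.24766671443717
chest world [0.6079 0.0455] yaw 3.52 | bay mm [-18.9   0.6] yaw rel 2.12
Lpost [0.5382 0.1194] Rpost [ 0.5478 -0.0363]
t 18.5 tcp [0.5196 0.117  0.0303] F [-0.8 -0.5 -1. ]
```

Call:
move_arm(
  deltas=[0,0,0,5,0,0,0,0,0,1,4,0,0,0,0,0,1,4,0,0,0,0,0,1,4,0,0,0,0,0,1,4,0,0,0,0,0,0,0,0,0,0],
)

```text
t: 19.1
tcp_pos: [0.5332, 0.1214, 0.0298]
tool_rot: [-0.008, 0.712, 0.008, 0.702]
force: [-10.3, 0.2, 7.6]
finger_gap: 0.003
```

Call:
move_arm(
  deltas=[0,0,0,-15,0,0,0,0,0,0,-30,0,0,0,0,0,-40,-6,0,0,0,0,0,-40,0,0,0,0,0,0,-40,0,0,0,0,0,0,-34,10,0,0,0,0,0,0,17,0,0,0,0,0,0,7,0,0,0,0,0,0,0,0,0,0],
)

```text
t: 20.0
tcp_pos: [0.528, -0.0329, 0.0304]
tool_rot: [-0.009, 0.707, 0.008, 0.708]
force: [-0.8, -0.4, -0.7]
finger_gap: -0.001
```

```bash
python3 -c "
from h import *
s=pose('p21.png')"
```

```text
n rear 57 L 25 R 15 width 187.66366751558132
chest world [0.612  0.0459] yaw 0.59 | bay mm [-14.8   0.9] yaw rel -0.81
Lpost [0.5462 0.1232] Rpost [ 0.5478 -0.0328]
t 20.05 tcp [ 0.5266 -0.0321  0.0302] F [-0.2  0.3  0.1]
```

Call:
move_arm(
  deltas=[0,0,0,6,0,0,0,0,0,-1,4,0,0,0,0,0,-1.5,4,0,0,0,0,0,-1.5,4,0,0,0,0,0,-1,3,0,0,0,0,0,0,0,0,0,0],
)

```text
t: 20.65
tcp_pos: [0.5416, -0.0349, 0.0297]
tool_rot: [-0.008, 0.712, 0.01, 0.702]
force: [-9.0, 1.6, 5.7]
finger_gap: -0.002
```

```bash
python3 -c "
from h import *
s=pose('p22.png')"
```

```text
n rear 57 L 10 R 6 width 186.70945232630424
chest world [0.6143 0.0458] yaw 2.66 | bay mm [-12.5   0.7] yaw rel 1.26
Lpost [0.5458 0.1207] Rpost [ 0.553  -0.0351]
t 20.7 tcp [ 0.5415 -0.0349  0.0297] F [-9.7  0.3  6.7]
```

Call:
move_arm(
  deltas=[0,0,-1,3,0,0,0,0,0,0,0,0,0,0],
)

```text
t: 20.9
tcp_pos: [0.5444, -0.036, 0.0297]
tool_rot: [-0.008, 0.712, 0.01, 0.702]
force: [-10.0, 0.8, 5.8]
finger_gap: -0.0
```

Call:
move_arm(
  deltas=[0,0,0,-15,0,0,0,0,0,0,-32,0,0,0,0,0,40,-6,0,0,0,0,0,40,0,0,0,0,0,0,40,0,0,0,0,0,0,35,10,0,0,0,0,0,0,16,0,0,0,0,0,0,8,0,0,0,0,0,0,0,0,0,0],
)

```text
t: 21.8
tcp_pos: [0.5301, 0.1166, 0.0304]
tool_rot: [-0.009, 0.706, 0.009, 0.708]
force: [0.0, -0.4, -1.0]
finger_gap: 0.004
```

```bash
python3 -c "
from h import *
s=pose('p23.png')"
```

```text
n rear 66 L 13 R 42 width 186.25246194563687
chest world [0.6165 0.0455] yaw 4.14 | bay mm [-10.3   0.3] yaw rel 2.74
Lpost [0.546  0.1186] Rpost [ 0.5573 -0.037 ]
t 21.85 tcp [0.5287 0.1162 0.0303] F [-0.7  1.1 -0.2]
```

View pics/p23.png

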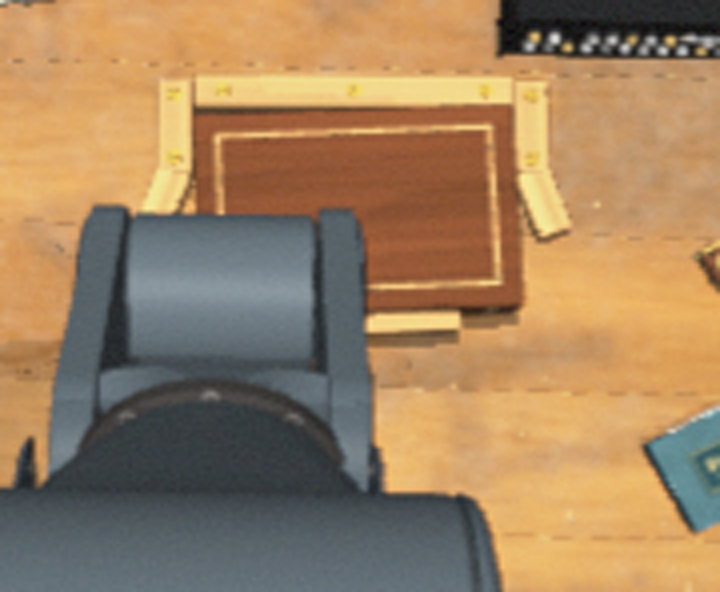

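Call:
move_arm(
  deltas=[0,0,0,5,0,0,0,0,0,1,4,0,0,0,0,0,1,4,0,0,0,0,0,1,4,0,0,0,0,0,1,3,0,0,0,0,0,0,0,0,0,0],
)

```text
t: 22.45
tcp_pos: [0.5413, 0.1205, 0.0297]
tool_rot: [-0.008, 0.712, 0.008, 0.702]
force: [-9.7, -0.3, 7.7]
finger_gap: -0.001
```

Call:
move_arm(
  deltas=[0,0,0,-15,0,0,0,0,0,0,-30,0,0,0,0,0,-40,-6,0,0,0,0,0,-40,0,0,0,0,0,0,-40,0,0,0,0,0,0,-34,10,0,0,0,0,0,0,17,0,0,0,0,0,0,8,0,0,0,0,0,0,0,0,0,0],
)

```text
t: 23.35
tcp_pos: [0.5372, -0.0337, 0.0304]
tool_rot: [-0.008, 0.707, 0.008, 0.708]
force: [-0.5, 0.5, 0.4]
finger_gap: -0.003
```

```bash
python3 -c "
from h import *
s=pose('p24.png')"
```

```text
n rear 54 L 19 R 6 width 187.88766181801938
chest world [0.6203 0.0455] yaw 1.61 | bay mm [-6.5  0.2] yaw rel 0.21
Lpost [0.5532 0.1216] Rpost [ 0.5575 -0.0343]
t 23.4 tcp [ 0.5358 -0.0329  0.0302] F [-0.7  0.3 -0.7]
```

Call:
move_arm(
  deltas=[0,0,0,6,0,0,0,0,0,0,4,0,0,0,0,0,-1,4,0,0,0,0,0,-1,2,0,0,0,0,0,0,0,0,0,0],
)

```text
t: 23.9
tcp_pos: [0.5453, -0.0325, 0.0298]
tool_rot: [-0.008, 0.712, 0.01, 0.702]
force: [-9.0, 2.0, 6.8]
finger_gap: -0.002
```

```bash
python3 -c "
from h import *
s=pose('p25.png')"
```

```text
n rear 36 L 23 R 6 width 185.90739726823898
chest world [0.6203 0.0465] yaw 1.6 | bay mm [-6.5  1.3] yaw rel 0.2
Lpost [0.5531 0.1226] Rpost [ 0.5575 -0.0333]
t 23.95 tcp [ 0.5453 -0.0324  0.0297] F [-9.3  1.6  7.3]
```

Call:
move_arm(
  deltas=[0,0,-1,3,0,0,0,0,0,-1,2,0,0,0,0,0,0,0,0,0,0],
)

```text
t: 24.25
tcp_pos: [0.5496, -0.0343, 0.0297]
tool_rot: [-0.008, 0.713, 0.011, 0.701]
force: [-10.2, 1.2, 7.5]
finger_gap: 0.002
```

```bash
python3 -c "
from h import *
s=pose('p26.png')"
```

```text
n rear 33 L 30 R 5 width 187.39611742584015
chest world [0.6225 0.0457] yaw 3.09 | bay mm [-4.3  0.4] yaw rel 1.69
Lpost [0.5533 0.1201] Rpost [ 0.5618 -0.0357]
t 24.3 tcp [ 0.5496 -0.0343  0.0297] F [-11.3   0.7   6.9]
```

Call:
move_arm(
  deltas=[0,0,0,-15,0,0,0,0,0,0,-32,0,0,0,0,0,40,-6,0,0,0,0,0,40,0,0,0,0,0,0,40,0,0,0,0,0,0,34,10,0,0,0,0,0,0,16,0,0,0,0,0,0,8,0,0,0,0,0,0,4,0,0,0,0,0,0,0,0,0,0],
)

```text
t: 25.3
tcp_pos: [0.5388, 0.1162, 0.0302]
tool_rot: [-0.008, 0.707, 0.008, 0.707]
force: [0.8, -0.3, 0.5]
finger_gap: 0.003
```

Call:
move_arm(
  deltas=[0,0,0,4,0,0,0,0,0,1,4,0,0,0,0,0,1,3,0,0,0,0,0,0,0,0,0,0],
)

```text
t: 25.7
tcp_pos: [0.5441, 0.118, 0.0297]
tool_rot: [-0.009, 0.711, 0.008, 0.703]
force: [-7.6, -2.3, 4.5]
finger_gap: -0.003
```

```bash
python3 -c "
from h import *
s=pose('p27.png')"
```

```text
n rear 66 L 14 R 36 width 185.66649129738622
chest world [0.6239 0.0459] yaw 2.69 | bay mm [-2.9  0.6] yaw rel 1.29
Lpost [0.5553 0.1208] Rpost [ 0.5626 -0.035 ]
t 25.75 tcp [0.5441 0.118  0.0297] F [-7.5 -3.3  3.7]
```

Call:
move_arm(
  deltas=[0,0,0.5,3,0,0,0,0,0,0.5,2,0,0,0,0,0,0,0,0,0,0],
)

```text
t: 26.05
tcp_pos: [0.546, 0.1191, 0.0296]
tool_rot: [-0.009, 0.713, 0.008, 0.701]
force: [-11.9, -3.1, 8.8]
finger_gap: -0.0
```

```bash
python3 -c "
from h import *
s=pose('p28.png')"
```

```text
n rear 64 L 13 R 42 width 186.59824322487972
chest world [0.6251 0.0463] yaw 1.61 | bay mm [-1.7  0.9] yaw rel 0.21
Lpost [0.558  0.1224] Rpost [ 0.5623 -0.0335]
t 26.1 tcp [0.546  0.1191 0.0296] F [-11.5  -2.9   8.6]
```

Call:
move_arm(
  deltas=[0,0,0.5,2,0,0,0,0,0,0.5,2,0,0,0,0,0,0,0,0,0,0],
)

```text
t: 26.4
tcp_pos: [0.5458, 0.1195, 0.0292]
tool_rot: [-0.01, 0.716, 0.008, 0.698]
force: [-17.1, -6.1, 11.9]
finger_gap: -0.005
```

```bash
python3 -c "
from h import *
s=pose('p29.png')"
```

```text
n rear 49 L 7 R 41 width 186.43526373326392
chest world [0.6251 0.0464] yaw 1.62 | bay mm [-1.7  1. ] yaw rel 0.22
Lpost [0.5579 0.1225] Rpost [ 0.5623 -0.0334]
t 26.45 tcp [0.5458 0.1195 0.0292] F [-17.2  -5.1  11.9]
```

Call:
move_arm(
  deltas=[0,0,0,-20,0,0,0,0,0,0,-35,0,0,0,0,0,-40,-6,0,0,0,0,0,-40,0,0,0,0,0,0,-40,0,0,0,0,0,0,-34,10,0,0,0,0,0,0,17,0,0,0,0,0,0,14,0,0,0,0,0,0,4,0,0,0,0,0,0,0,0,0,0],
)

```text
t: 27.45
tcp_pos: [0.5462, -0.0333, 0.0303]
tool_rot: [-0.008, 0.707, 0.008, 0.707]
force: [-0.4, 0.6, -0.1]
finger_gap: 0.002
```

```bash
python3 -c "
from h import *
s=pose('p30.png')"
```

```text
n rear 46 L 35 R 4 width 186.01930756381574
chest world [0.6251 0.0465] yaw 1.61 | bay mm [-1.7  1.2] yaw rel 0.21
Lpost [0.5579 0.1227] Rpost [ 0.5623 -0.0332]
t 27.5 tcp [ 0.5452 -0.0329  0.0302] F [-0.9 -0.4 -0.6]
```

View pics/p30.png

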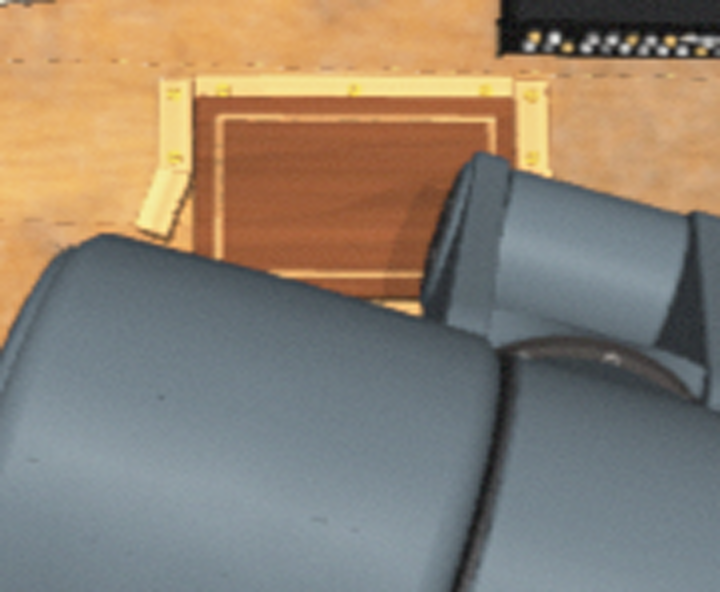

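Call:
move_arm(
  deltas=[0,0,0,4,0,0,0,0,0,0,4,0,0,0,0,0,0,0,0,0,0],
)

```text
t: 27.8
tcp_pos: [0.55, -0.0323, 0.03]
tool_rot: [-0.009, 0.71, 0.009, 0.704]
force: [-7.0, -3.0, 3.8]
finger_gap: -0.002
```

Call:
move_arm(
  deltas=[0,0,-0.5,2,0,0,0,0,0,0,2,0,0,0,0,0,0,0,0,0,0],
)

```text
t: 28.1
tcp_pos: [0.5499, -0.0322, 0.0299]
tool_rot: [-0.008, 0.713, 0.01, 0.701]
force: [-12.6, -3.5, 9.7]
finger_gap: -0.0
```

Call:
move_arm(
  deltas=[0,0,0,2,0,0,0,0,0,0,0,0,0,0],
)

```text
t: 28.3
tcp_pos: [0.5499, -0.0322, 0.0299]
tool_rot: [-0.008, 0.715, 0.01, 0.699]
force: [-17.8, -4.8, 12.1]
finger_gap: -0.004
```

```bash
python3 -c "
from h import *
s=pose('p31.png')"
```

```text
n rear 61 L 29 R 5 width 185.99429957780129
chest world [0.6251 0.0465] yaw 1.62 | bay mm [-1.7  1.2] yaw rel 0.22
Lpost [0.5579 0.1227] Rpost [ 0.5623 -0.0333]
t 28.35 tcp [ 0.5499 -0.0322  0.0299] F [-16.2  -4.9  12. ]
```

Call:
move_arm(
  deltas=[0,0,0,-20,0,0,0,0,0,0,-40,0,0,0,0,-45,0,-40,0,0,0,0,-45,0,0,0,0,0,0,0,0,0,0,0,0],
)

```text
t: 28.85
tcp_pos: [0.4687, -0.036, 0.1167]
tool_rot: [-0.01, 0.704, 0.008, 0.71]
force: [0.1, -1.1, -0.4]
finger_gap: -0.001
```

```bash
python3 -c "
from h import *
s=pose('p32.png'); s=snap('scene'); cv2.imwrite('pics/s32.png',cv2.resize(s['image'][120:260,200:360,::-1],None,fx=4.5,fy=4.2,interpolation=cv2.INTER_CUBIC))"
```

```text
n rear 73 L 50 R 27 width 185.6821519689944
chest world [0.6251 0.0467] yaw 1.61 | bay mm [-1.7  1.4] yaw rel 0.21
Lpost [0.5579 0.1229] Rpost [ 0.5623 -0.0331]
t 28.9 tcp [ 0.4686 -0.0359  0.1152] F [-0.8  0.2 -0.1]
```

View pics/p32.png

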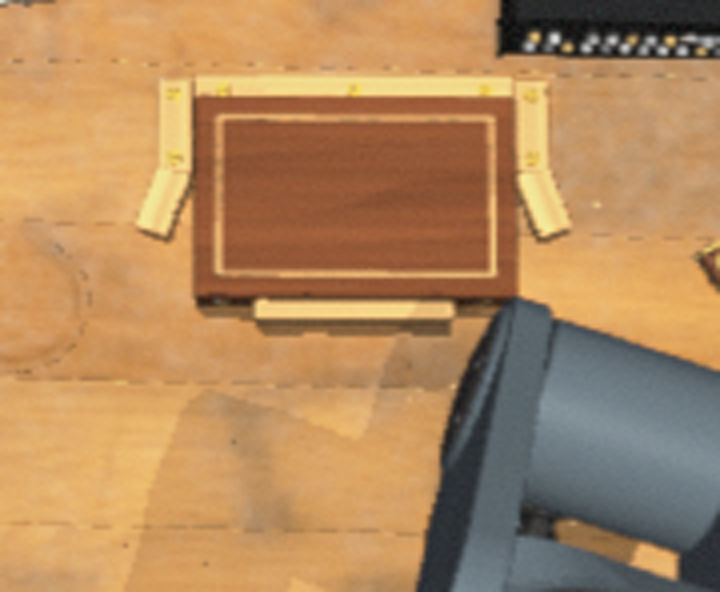

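View pics/s32.png

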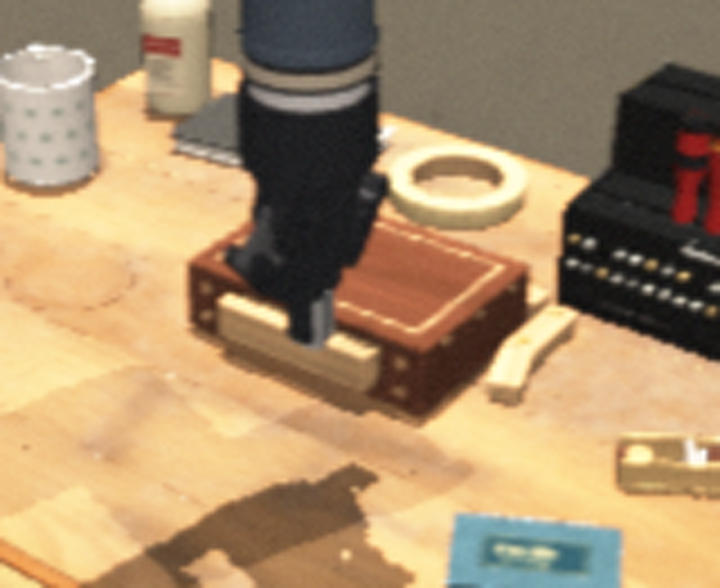

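Call:
move_arm(
  deltas=[0,0,40,10,0,0,0,0,0,39,10,0,0,0,0,45,0,8,0,0,0,0,40,0,10,0,0,0,0,9,0,8,0,0,0,0,0,0,2,0,0,0,0,0,0,0,0,0,0],
)

```text
t: 29.65
tcp_pos: [0.5136, 0.0444, 0.019]
tool_rot: [-0.008, 0.707, 0.008, 0.707]
force: [0.2, -0.1, 0.3]
finger_gap: -0.002
```

```bash
python3 -c "
from h import *
togo((.530,.0444,.022)); print(manip.sense()['force'])"
```

```text
tool x,y,z to go mm [-3.  -0.4 16.4] rotvec deg [-0.04  0.03  0.01]
[ 0.23189838 -0.12228911  0.3140438 ]
```

Call:
move_arm(
  deltas=[0,0,0,8,0,0,0,0,0,0,8,0,0,0,0,0,0,5,0,0,0,0,0,0,3,0,0,0,0,0,0,0,0,0,0],
)

```text
t: 30.15
tcp_pos: [0.5364, 0.0452, 0.019]
tool_rot: [-0.009, 0.707, 0.009, 0.707]
force: [-2.6, -0.3, 0.6]
finger_gap: -0.001
```

Call:
move_arm(
  deltas=[0,0,0,3,0,0,0,0,0,0,2,0,0,0,0,0,0,0,0,0,0],
)

```text
t: 30.45
tcp_pos: [0.5399, 0.0455, 0.0186]
tool_rot: [-0.008, 0.709, 0.009, 0.706]
force: [-4.6, -1.0, 4.3]
finger_gap: -0.001
```

Call:
move_arm(
  deltas=[0,0,0,2,0,0,0,0,0,0,2,0,0,0,0,0,0,0,0,0,0],
)

```text
t: 30.75
tcp_pos: [0.5408, 0.0456, 0.0184]
tool_rot: [-0.008, 0.711, 0.009, 0.703]
force: [-10.1, -2.6, 7.4]
finger_gap: 0.0
```

Call:
move_arm(
  deltas=[0,0,0,1,0,0,0,0,0,0,-20,0,0,0,0,0,0,-40,0,0,0,0,0,0,-25,0,0,0,0,-40,0,0,0,0,0,0,-40,-30,0,0,0,0,0,0,-30,0,0,0,0,0,0,0,0,0,0],
)

```text
invalid input at $.deltas: expected a multiple of 7 numbers
```

```bash
python3 -c "
from h import *
s=pose('p33.png'); s=snap('scene'); cv2.imwrite('pics/s33.png',cv2.resize(s['image'][120:260,200:360,::-1],None,fx=4.5,fy=4.2,interpolation=cv2.INTER_CUBIC))"
```

```text
n rear 57 L 50 R 11 width 185.4198983966166
chest world [0.6251 0.0469] yaw 1.62 | bay mm [-1.7  1.5] yaw rel 0.22
Lpost [0.5579 0.123 ] Rpost [ 0.5623 -0.0329]
t 30.8 tcp [0.5408 0.0457 0.0184] F [-9.6 -3.2  7. ]
```

View pics/p33.png

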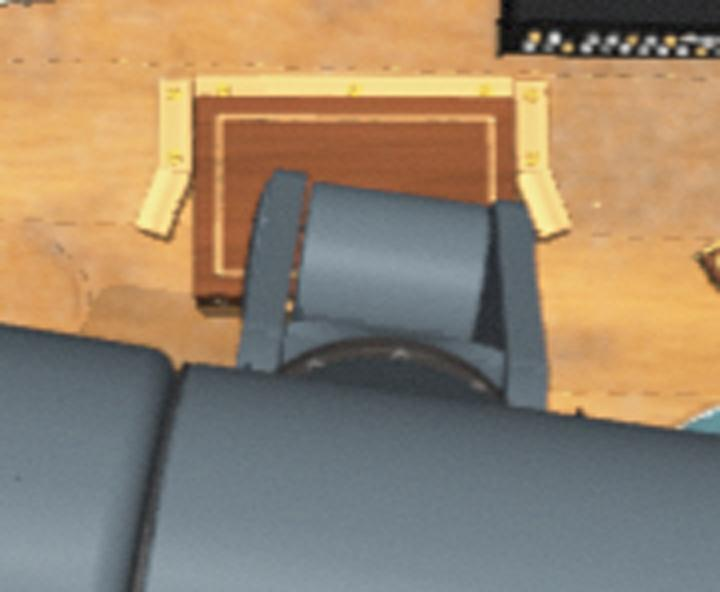

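View pics/s33.png

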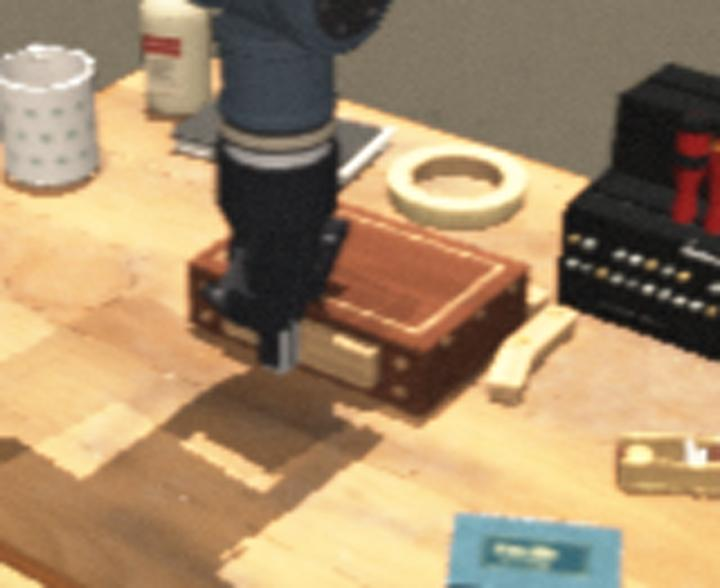

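Call:
move_arm(
  deltas=[0,0,0,-20,0,0,0,0,0,0,-40,0,0,0,0,0,0,-30,0,0,0,0,-45,0,0,0,0,0,0,-40,-40,0,0,0,0,0,0,-40,0,0,0,0,0,0,0,0,0,0],
)

```text
invalid input at $.deltas: expected a multiple of 7 numbers
```

```bash
python3 -c "
from h import *
s=pose('p33.png'); s=snap('scene'); cv2.imwrite('pics/s33.png',cv2.resize(s['image'][120:260,200:360,::-1],None,fx=4.5,fy=4.2,interpolation=cv2.INTER_CUBIC))"
```

```text
n rear 66 L 50 R 8 width 185.3695456786911
chest world [0.6251 0.0469] yaw 1.61 | bay mm [-1.7  1.6] yaw rel 0.21
Lpost [0.5579 0.1231] Rpost [ 0.5623 -0.0329]
t 30.9 tcp [0.5408 0.0457 0.0184] F [-9.1 -3.2  8.3]
```

View pics/p33.png

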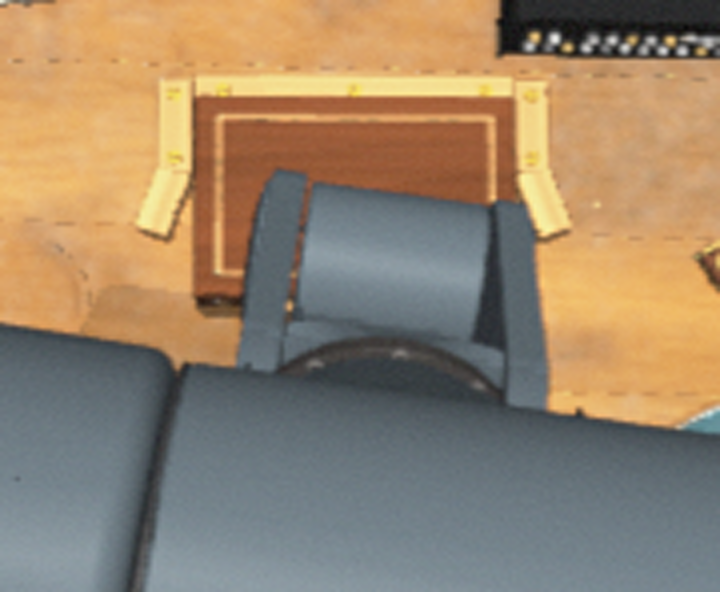

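View pics/s33.png

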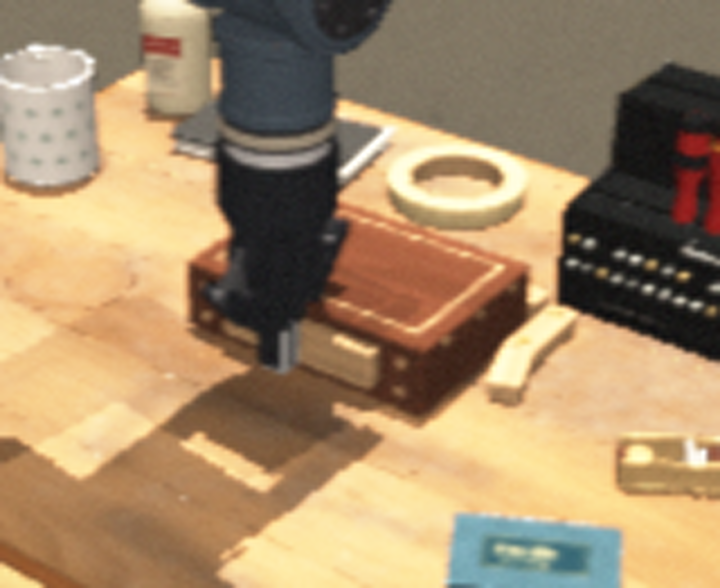

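Call:
move_arm(
  deltas=[0,0,0,-20,0,0,0,0,0,0,-40,0,0,0,0,0,0,-30,0,0,0,0,-45,0,0,0,0,0,0,-40,0,-20,0,0,0,0,0,0,0,0,0,0],
)

```text
t: 31.55
tcp_pos: [0.4366, 0.0428, 0.1071]
tool_rot: [-0.009, 0.705, 0.008, 0.709]
force: [0.2, -0.3, 0.7]
finger_gap: 0.002
```

```bash
python3 -c "
from h import *
s=pose('p34.png'); s=snap('scene'); cv2.imwrite('pics/s34.png',cv2.resize(s['image'][120:260,200:360,::-1],None,fx=4.5,fy=4.2,interpolation=cv2.INTER_CUBIC))"
```

```text
n rear 50 L 34 R 50 width 188.65823473037184
chest world [0.6251 0.0474] yaw 1.6 | bay mm [-1.7  2. ] yaw rel 0.2
Lpost [0.5579 0.1236] Rpost [ 0.5623 -0.0324]
t 31.6 tcp [0.4374 0.0427 0.1057] F [ 1.  -0.1 -0.4]
```

View pics/p34.png

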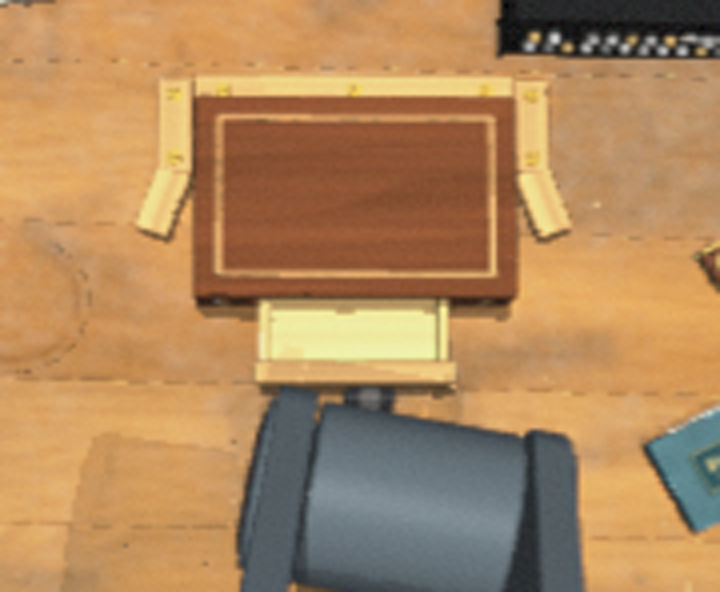

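View pics/s34.png

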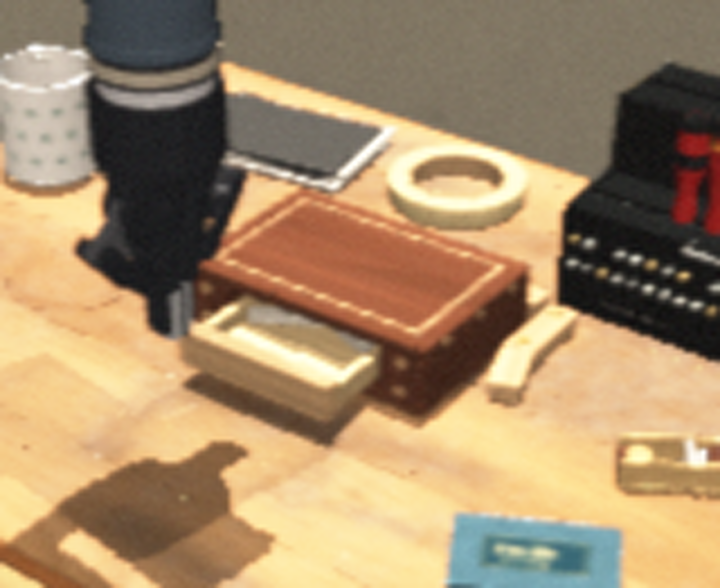

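Run:
```python
from h import *
s=snap('top')
c=lambda x,y:(180+(x+.5)/4-.5,100+(y+.5)/3.7-.5)
print('panel top rear edge L,R',onz(s,[c(258,363),c(452,363)],.046))
print('panel top front edge',onz(s,[c(258,384),c(452,384)],.046))
for z in(0,):print('chest front top',onz(s,[c(198,297),c(515,297)],.0605))
togo((.537,.0455,.105),BY+np.pi/2)
g=cv2.cvtColor(s['image'],cv2.COLOR_RGB2GRAY).astype(int)
for u in(250,270,288): print(g[176:212,u])
```

```text
panel top rear edge L,R [[ 0.51999115  0.10144556  0.046     ]
 [ 0.52291299 -0.01241808  0.046     ]]
panel top front edge [[ 0.50667252  0.10110017  0.046     ]
 [ 0.50956828 -0.01260977  0.046     ]]
chest front top [[ 0.55947553  0.13731443  0.0605    ]
 [ 0.56431695 -0.04693362  0.0605    ]]
tool x,y,z to go mm [-0.8  0.5 99.8] rotvec deg [-90.03   0.12   0.16]
[ 96 105 100  88  86 145 151 176 228 227 227 229 228 228 224 225 226 227
 226 220 214 182 174 180 179 183 179 113  68  72  83  86  92  91  92  91]
[ 94  98 100  89  87 147 150 178 227 229 227 229 229 228 226 228 229 231
 231 232 227 195 174 180 183 187 182 118  76  94 115 100  82  68  74  81]
[ 95  98  98  86  82 131 136 133 158 210 213 217 218 217 212 214 216 219
 222 222 215 175 192 205 206 206 186 119  72  75  88 114 153 155 156 155]
```

Call:
move_arm(
  deltas=[0,0,0,10,-8.5,0,0,0,0,0,0,-8.5,0,0,0,0,0,0,-8.5,0,0,0,0,0,0,-8.5,0,0,0,0,0,0,-8.5,0,0,0,0,0,0,-8.5,0,0,0,0,0,0,-8.5,0,0,0,0,0,0,-8.5,0,0,0,0,0,0,-8.5,0,0,0,0,0,0,-8.5,0,0],
)

```text
t: 32.7
tcp_pos: [0.4464, 0.043, 0.1022]
tool_rot: [-0.485, 0.514, 0.486, 0.514]
force: [-0.6, 0.1, -0.0]
finger_gap: 0.002
```

Call:
move_arm(
  deltas=[0,0,0,0,-5,0,0,0,0,-40,0,0,0,0,0,0,-40,0,0,0,0,0,0,0,0,0,0,0,0,0,0,0,0,0,0],
)

```text
t: 33.2
tcp_pos: [0.5266, 0.045, 0.1021]
tool_rot: [-0.506, 0.494, 0.506, 0.494]
force: [-0.2, 0.7, -0.3]
finger_gap: 0.002
```

```bash
python3 -c "
from h import *
togo((.541,.0447,.029),BY+np.pi/2);st=manip.sense(); print(st['tcp_pos'],st['q'])"
```

```text
tool x,y,z to go mm [ 73.  -14.5  -0.6] rotvec deg [-0.02  0.02 -0.08]
[0.52656153 0.04495262 0.1020614 ] [-1.26482825e-01  5.95126715e-01  1.78552787e+00  8.33530886e-05
  7.62431055e-01 -1.72150106e+00]
```

Call:
move_arm(
  deltas=[0,20,-14.5,0,0,0,0,0,20,0,0,0,0,0,0,15,0,0,0,0,0,0,10,0,0,0,0,0,0,8,0,0,0,0,0,0,0,0,0,0,0,0],
)

```text
t: 33.8
tcp_pos: [0.5392, 0.0454, 0.0295]
tool_rot: [-0.505, 0.495, 0.507, 0.493]
force: [-0.6, 0.6, 0.2]
finger_gap: 0.0
```

```bash
python3 -c "
from h import *
st=manip.sense(); print(st['tcp_pos'],st['force'])
s=snap('scene'); cv2.imwrite('pics/s35.png',cv2.resize(s['image'][120:260,200:360,::-1],None,fx=4.5,fy=4.2,interpolation=cv2.INTER_CUBIC))"
```

```text
[0.53916312 0.04541502 0.02954227] [-0.61236026  0.55307686  0.2148463 ]
```

View pics/s35.png

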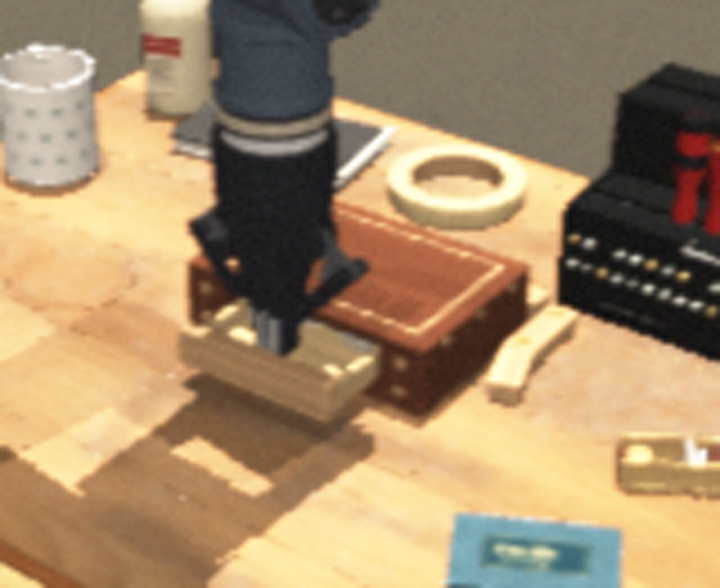

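The fingertips are in the gap behind the panel (~275,335 px) with no contact force, so I'll draw it out.

Call:
move_arm(
  deltas=[0,0,4,0,0,0,0,0,0,4,0,0,0,0,0,0,4,0,0,0,0,0,0,4,0,0,0,0,0,0,4,0,0,0,0,0,0,4,0,0,0,0,0,0,0,0,0,0,0],
)

```text
t: 34.55
tcp_pos: [0.5153, 0.0448, 0.0307]
tool_rot: [-0.506, 0.494, 0.506, 0.494]
force: [-0.1, 0.4, -0.9]
finger_gap: 0.002
```

Call:
move_arm(
  deltas=[0,0,4,0,0,0,0,0,0,4,0,0,0,0,0,0,4,0,0,0,0,0,0,4,0,0,0,0,0,0,4,0,0,0,0,0,0,0,0,0,0,0],
)

```text
t: 35.15
tcp_pos: [0.495, 0.0443, 0.0306]
tool_rot: [-0.505, 0.494, 0.507, 0.493]
force: [-0.1, -0.3, 1.0]
finger_gap: -0.001
```

```bash
python3 -c "
from h import *
st=manip.sense(); print(st['tcp_pos'],st['force'])
s=snap('scene'); cv2.imwrite('pics/s36.png',cv2.resize(s['image'][120:260,200:360,::-1],None,fx=4.5,fy=4.2,interpolation=cv2.INTER_CUBIC))"
```

```text
[0.49501514 0.04433931 0.03055263] [-0.13602884 -0.28945575  1.04172691]
```

View pics/s36.png

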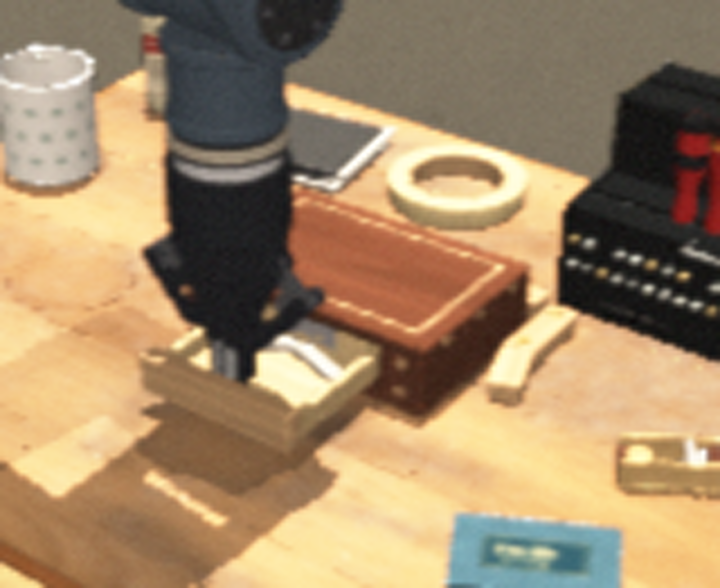

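Call:
move_arm(
  deltas=[0,0,-2,0,0,0,0,0,-15,0,0,0,0,0,0,-40,0,0,0,0,0,0,-45,0,0,0,0,0,0,-30,30,-50,0,0,0,0,0,30,-50,0,0,0,0,0,0,-50,0,0,0,0,0,0,-40,0,0,0,0,0,0,0,0,0,0],
)

```text
t: 36.1
tcp_pos: [0.4556, -0.1331, 0.1541]
tool_rot: [0.506, -0.495, -0.503, -0.496]
force: [0.1, 0.6, 0.1]
finger_gap: 0.0
```

```bash
python3 -c "
from h import *
s=pose('p37.png'); save(s,'t37.png'); s=snap('scene'); save(s,'s37.png')"
```

```text
n rear 76 L 44 R 43 width 186.27553303984806
chest world [0.6251 0.0465] yaw 1.61 | bay mm [-1.7  1.1] yaw rel 0.21
Lpost [0.5579 0.1226] Rpost [ 0.5623 -0.0333]
t 36.15 tcp [ 0.4544 -0.1304  0.1537] F [ 0.6  0.8 -0.4]
```

View pics/p37.png

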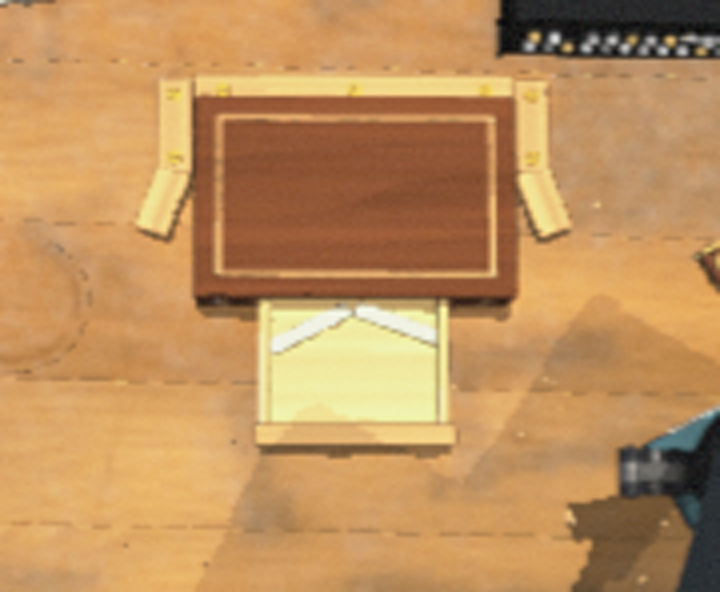

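View pics/s37.png

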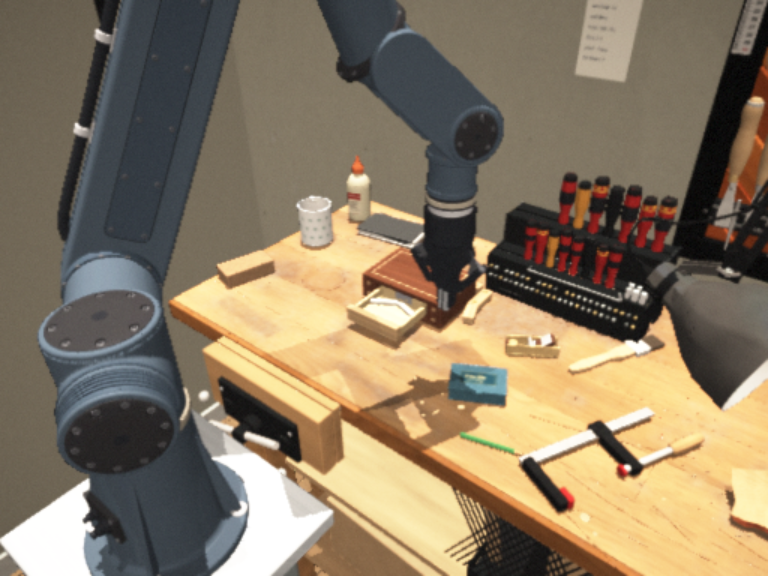

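Run:
```python
from h import *
s=snap('top')
c=lambda x,y:(180+(x+.5)/4-.5,100+(y+.5)/3.7-.5)
print('rear',onz(s,[c(258,424),c(452,424)],.046).mean(0)); print('front',onz(s,[c(258,445),c(452,445)],.046).mean(0))
m,zt,C=chest(s); print(zt)
cc=max(cv2.findContours(m,0,cv2.CHAIN_APPROX_NONE)[0],key=cv2.contourArea).reshape(-1,2)
print(cv2.minAreaRect((onz(s,cc,zt)[:,:2]*1000).astype(np.float32)))
```

```text
rear [0.48282504 0.04373481 0.046     ]
front [0.4695958  0.04346744 0.046     ]
0.06080456399338752
((625.5503540039062, 46.7005615234375), (128.20269775390625, 190.45596313476562), 1.6136915683746338)
```

View pics/t37.png

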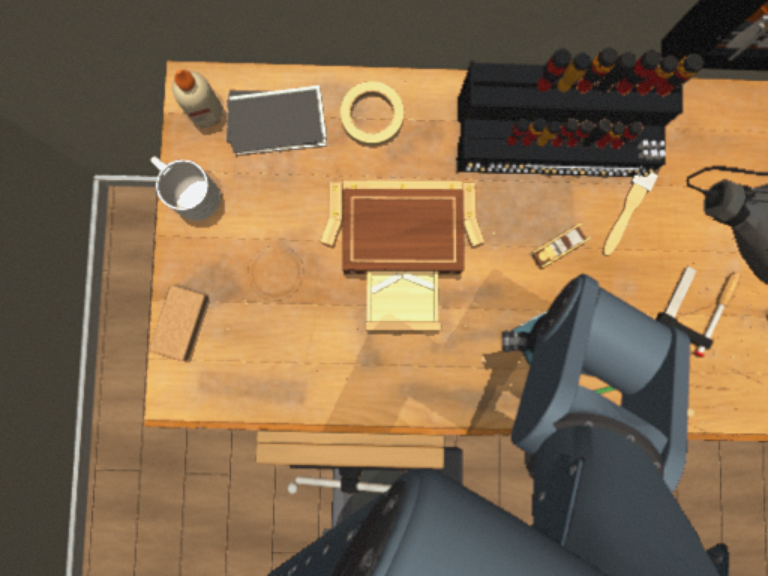

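```bash
python3 -c "
from h import *
print(job.sign_off())"
```

```text
the job is handed in; nothing more can be done
None
```

The chest is home against the back cleat and the drawer is drawn out about 79 mm of its 85 mm. I handed the job in at about 36 s of the 72 s allowed.

- **Walking the chest in:** I nudged the right and left front posts in turn, never touching the drawer, which stayed latched throughout. At the end, pushing either post stalled at about 17 N with no further movement. The chest's yaw was within about 0.2° of the bay's.
- **Opening the drawer:** I pressed the panel about 7 mm, to its stop, with a peak force of about 10 N. It sprang out to about 40 mm. I then drew it out by hooking the closed fingers behind the front panel.
- **Last checks:** The nut blanks are visible in the open drawer. The chest did not move while I opened it. The mug, cork block and plane look where they were. The tin is fully seen in the last scene picture and looks unmoved, though the arm partly hid it from above. The arm was raised and touching nothing.
- **One disagreement:** The top camera put the chest about 1–2 mm short of home. That is within its 2 mm calibration and the edge bias of my outline, so I relied on the stall at both posts instead.

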